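# Put the detector test blocks away, then pack the cookie box

### The job

The metal-detector check is over: put each coloured test block back upright in the storage slot with the label of its own colour, fully down, and let no cookie into the gift box while any block is still out. Then pack every golden cookie from the pan into the gift box, one to a pocket, flat and topping up. Also fit the label roll on the dispenser's spindle, right down on its base (whenever you like), and leave the dark cookie, the jar and the brush where they are.

Things in the scene. Friction and masses are not known exactly. Their poses are not given: they have to be found in the camera images.
- block_red: red plastic metal-detector test block, 60 x 30 x 44 mm (own x, y, z), standing upright on the bench. Origin: centre of its underside; x along its 60 mm length, z up.
- block_yellow: yellow plastic metal-detector test block, 60 x 30 x 44 mm (own x, y, z), standing upright on the bench. Origin: centre of its underside; x along its 60 mm length, z up.
- block_blue: blue plastic metal-detector test block, 60 x 30 x 44 mm (own x, y, z), standing upright on the bench. Origin: centre of its underside; x along its 60 mm length, z up.
- slot_red_floor (a point): centre of the pocket floor of the red block's fixed grey storage slot, 5 mm above the bench; the block's origin belongs here. The slot is an open-topped tray, outside 76 x 46 x 23 mm (own x, y, z), walls 5 mm, pocket 66 x 36 mm and 18 mm deep; a red label pad 24 mm long, 46 mm wide and 12 mm high lies against its +x end. A block fits either way round.
- slot_yellow_floor (a point): centre of the pocket floor of the yellow block's fixed grey storage slot, 5 mm above the bench; the block's origin belongs here. The slot is an open-topped tray, outside 76 x 46 x 23 mm (own x, y, z), walls 5 mm, pocket 66 x 36 mm and 18 mm deep; a yellow label pad 24 mm long, 46 mm wide and 12 mm high lies against its +x end. A block fits either way round.
- slot_blue_floor (a point): centre of the pocket floor of the blue block's fixed grey storage slot, 5 mm above the bench; the block's origin belongs here. The slot is an open-topped tray, outside 76 x 46 x 23 mm (own x, y, z), walls 5 mm, pocket 66 x 36 mm and 18 mm deep; a blue label pad 24 mm long, 46 mm wide and 12 mm high lies against its +x end. A block fits either way round.
- cookie0: golden round cookie with a dark green pistachio topping, 50 mm diameter, 24 mm thick, lying topping up on the pan (may be absent). Origin: centre of its underside, z up.
- cookie1: golden round cookie with a dark green pistachio topping, 50 mm diameter, 24 mm thick, lying topping up on the pan (may be absent). Origin: centre of its underside, z up.
- cookie2: golden round cookie with a dark green pistachio topping, 50 mm diameter, 24 mm thick, lying topping up on the pan (may be absent). Origin: centre of its underside, z up.
- cookie3: golden round cookie with a dark green pistachio topping, 50 mm diameter, 24 mm thick, lying topping up on the pan (may be absent). Origin: centre of its underside, z up.
- pan: fixed aluminium sheet pan holding the golden cookies, 160 x 340 x 12 mm (own x, y, z), sheet 3 mm thick, inner floor 3 mm above the bench. Origin: centre of its underside.
- gift_box: fixed open green gift box, 262 x 76 mm (own x, y), rim 34 mm above the bench, with a white insert of four square pockets in a row along its x, each 58 x 58 mm, 10 mm deep, 62 mm apart, pocket floors 24 mm above the bench. Origin: centre of its underside.
- pocket0 (a point): centre of the floor of pocket 0 of the gift box (counted along the box's x), axes as the box.
- pocket1 (a point): centre of the floor of pocket 1 of the gift box (counted along the box's x), axes as the box.
- pocket2 (a point): centre of the floor of pocket 2 of the gift box (counted along the box's x), axes as the box.
- pocket3 (a point): centre of the floor of pocket 3 of the gift box (counted along the box's x), axes as the box.
- label_roll: white label roll standing on end, outside diameter 58 mm, 40 mm tall, through bore 28 mm. Origin: centre of its underside, z up along the bore.
- dispenser: fixed label dispenser: black round base 80 mm in diameter and 10 mm high with an upright steel spindle, 22 mm diameter with a tapered tip, ending 71 mm above the bench. Origin: centre of the underside.
- spindle_foot (a point): point on the spindle's axis at the top face of the dispenser base, 10 mm above the bench; the roll's origin belongs here.
- dark_cookie: dark brown cookie, same size, lying on the bench near the robot: not part of the order, leave it alone. Origin: centre of its underside.
- jar: small green jar, 48 mm diameter, 60 mm tall: bystander, leave it alone. Origin: centre of its underside.
- brush: crumb brush lying on the bench at the right: bystander, leave it alone. Origin: on its underside near the middle.

How it is judged (in metres and radians):
On the way, in this order (a step that is already met when the one before it is completed fails the run):
1. every test block is fully down in the slot of its own colour (horizontal distance between block_red and slot_red_floor below 0.007 m and z of block_red in the frame of slot_red_floor between -0.005 and 0.005 m and angle between each of block_red, block_yellow, block_blue's own z axis and vertical below 0.1 rad and horizontal distance between block_yellow and slot_yellow_floor below 0.007 m and z of block_yellow in the frame of slot_yellow_floor between -0.005 and 0.005 m and horizontal distance between block_blue and slot_blue_floor below 0.007 m and z of block_blue in the frame of slot_blue_floor between -0.005 and 0.005 m), for 0.2 s.
2. every golden cookie lies flat in a pocket of the gift box (((horizontal distance between cookie0 and pocket0 below 0.008 m and z of cookie0 in the frame of pocket0 between -0.005 and 0.005 m and angle between cookie0's own z axis and vertical below 0.1 rad) or (horizontal distance between cookie0 and pocket1 below 0.008 m and z of cookie0 in the frame of pocket1 between -0.005 and 0.005 m and angle between cookie0's own z axis and vertical below 0.1 rad) or (horizontal distance between cookie0 and pocket2 below 0.008 m and z of cookie0 in the frame of pocket2 between -0.005 and 0.005 m and angle between cookie0's own z axis and vertical below 0.1 rad) or (horizontal distance between cookie0 and pocket3 below 0.008 m and z of cookie0 in the frame of pocket3 between -0.005 and 0.005 m and angle between cookie0's own z axis and vertical below 0.1 rad)) and ((horizontal distance between cookie1 and pocket0 below 0.008 m and z of cookie1 in the frame of pocket0 between -0.005 and 0.005 m and angle between cookie1's own z axis and vertical below 0.1 rad) or (horizontal distance between cookie1 and pocket1 below 0.008 m and z of cookie1 in the frame of pocket1 between -0.005 and 0.005 m and angle between cookie1's own z axis and vertical below 0.1 rad) or (horizontal distance between cookie1 and pocket2 below 0.008 m and z of cookie1 in the frame of pocket2 between -0.005 and 0.005 m and angle between cookie1's own z axis and vertical below 0.1 rad) or (horizontal distance between cookie1 and pocket3 below 0.008 m and z of cookie1 in the frame of pocket3 between -0.005 and 0.005 m and angle between cookie1's own z axis and vertical below 0.1 rad)) and ((horizontal distance between cookie2 and pocket0 below 0.008 m and z of cookie2 in the frame of pocket0 between -0.005 and 0.005 m and angle between cookie2's own z axis and vertical below 0.1 rad) or (horizontal distance between cookie2 and pocket1 below 0.008 m and z of cookie2 in the frame of pocket1 between -0.005 and 0.005 m and angle between cookie2's own z axis and vertical below 0.1 rad) or (horizontal distance between cookie2 and pocket2 below 0.008 m and z of cookie2 in the frame of pocket2 between -0.005 and 0.005 m and angle between cookie2's own z axis and vertical below 0.1 rad) or (horizontal distance between cookie2 and pocket3 below 0.008 m and z of cookie2 in the frame of pocket3 between -0.005 and 0.005 m and angle between cookie2's own z axis and vertical below 0.1 rad)) and ((horizontal distance between cookie3 and pocket0 below 0.008 m and z of cookie3 in the frame of pocket0 between -0.005 and 0.005 m and angle between cookie3's own z axis and vertical below 0.1 rad) or (horizontal distance between cookie3 and pocket1 below 0.008 m and z of cookie3 in the frame of pocket1 between -0.005 and 0.005 m and angle between cookie3's own z axis and vertical below 0.1 rad) or (horizontal distance between cookie3 and pocket2 below 0.008 m and z of cookie3 in the frame of pocket2 between -0.005 and 0.005 m and angle between cookie3's own z axis and vertical below 0.1 rad) or (horizontal distance between cookie3 and pocket3 below 0.008 m and z of cookie3 in the frame of pocket3 between -0.005 and 0.005 m and angle between cookie3's own z axis and vertical below 0.1 rad))), for 0.2 s.
At the end, for the whole second after the job is handed in: Each block stands in the slot of its own colour (within 7 mm of centre, 5 mm of the floor); every golden cookie lies topping up on a pocket floor (within 8 mm, 5 mm in height); the roll is on the spindle within 5 mm of the base; all upright within 0.1 rad, at rest (all of step 1 and all of step 2 and horizontal distance between label_roll and spindle_foot below 0.007 m and z of label_roll in the frame of spindle_foot between -0.005 and 0.005 m and angle between label_roll's own z axis and vertical below 0.1 rad and linear speed of each of block_red, block_yellow, block_blue, cookie0, cookie1, cookie2, cookie3, label_roll below 0.02 m/s); the robot touches nothing.
It fails at once if a golden cookie is in the gift box while a test block is still more than 8 cm from its own slot ((distance between any of cookie0, cookie1, cookie2, cookie3 and pocket0 below 0.03 m or distance between any of cookie0, cookie1, cookie2, cookie3 and pocket1 below 0.03 m or distance between any of cookie0, cookie1, cookie2, cookie3 and pocket2 below 0.03 m or distance between any of cookie0, cookie1, cookie2, cookie3 and pocket3 below 0.03 m) and (horizontal distance between block_red and slot_red_floor above 0.08 m or horizontal distance between block_yellow and slot_yellow_floor above 0.08 m or horizontal distance between block_blue and slot_blue_floor above 0.08 m)).
It fails at once if the dark cookie, the jar or the brush is moved more than 3 cm (distance of any of dark_cookie, jar, brush from where it was at the start of the episode above 0.03 m).
Of cookie0, cookie1, cookie2, cookie3 only 2 to 4 are there at a start; the rules pass over those that are not, and their reading is None.
At some moment in a run one of block_red, block_yellow, block_blue, label_roll may be knocked a few centimetres aside while the robot is not near it.
It also fails if it takes over 200 s, if anything falls off the work surface, if the arm or the gripper's body presses on something with over 40 N, if the wrist force passes 120 N, or if a joint passes its speed limit or range.

### The arm

A 6-joint arm with a two-finger parallel gripper is mounted at the origin on the work surface. World frame = base frame: x ahead of the robot, y to its left, z up, the work surface at z = 0. Lengths are in m, angles in degrees, forces in N, time in s.
With the tool pointing down it reaches from about 0.25 to 0.725 m from the base axis. Payload 9.7 kg.
Tool frame: the origin (TCP) lies at the very end of the fingers, on their centre line; the grasp point (between the pads) lies 19 mm behind it; z points along the fingers, y is the direction in which the jaws open and shut (so a half turn about z gives the same grasp; the last joint's range is limited). The gripper opens to 85 mm and grips with 20 to 120 N. Pads are 22 mm wide; open, the fingers measure 114 mm over their backs; the gripper's body (76 mm by 85 mm) begins 54 mm behind the grasp point. The pads swing forward as they close: fully open they stand 13 mm farther back than shut.
Start: joints at [70.417, 4.979, 10.078, 95.1, 0, 90], TCP at [0.184, 0.518, 0.231] pointing down, gripper open.
Joint ranges: [-179.16, 179.16], [-48.56, 103.87], [-65.8, 70.77], [-126.05, 130.52], [-82.76, 87.17], [-180, 180]. Speed limits (degrees/s): [127.2, 127.2, 147.25, 180, 180, 180].

### API

Orientations are given as [roll, pitch, yaw] about the fixed x, y, z axes, in that order (R = Rz(yaw) Ry(pitch) Rx(roll)).
In Python, from workcell import bot, camera, ticket gives the robot as it stands.
- The arm moves only by the shell command python3 -m jog 'ROWS' [FORCE]. ROWS is a JSON object of lists of equal length, an entry for each row: "turn": the turn, a rotation vector about the world's x, y, z each as a share of 8 degrees, from -1 to 1, a list of three; "delta_pos": the shift along the world's x, y, z each as a share of 50 mm, from -1 to 1, a list of three; "hand": the opening, from -1 (shut) to 1 (fully open). A call has exactly 10 rows; each row shifts and turns the commanded pose from where the row before left it; what a row does not reach is not made up. A row lasts 1/10 s, in which the tool goes at most 50 mm and 8.59 degrees, less where a joint would pass 70% of its speed; a pose out of reach is approached as far as the arm can. A call with a number of a shift or a turn outside -1 to 1 is refused whole. A call with a gripper value outside its range is refused whole. The fingers move at their own pace and stop on an object; FORCE is the grip in N (left out, the last holds). Time passes only in rows, so rows that do not move let the fingers close, or fill a call up. It gives the time, the measured TCP pose, the force and the opening at its end, in the units of the state.
- bot.get_obs(): the state, without advancing time (a new reading comes with each control period).
- camera(name): name is "side" or "top" or "wrist"; returns a dict with "frame" (400x640x3 uint8, red, green, blue), "range_z" (400x640 float32, m along the optical axis (not along the pixel's ray), 0 where there is no reading), "fx", "fy", "cx", "cy" (pixels), "extrinsics" (4x4, takes a point from world to camera coordinates); the wrist camera has in their place "mount" (4x4, takes a point from camera to tool coordinates, whose origin is the TCP and whose axes are the flange's). Camera axes: x right, y up, looking along -z (the intrinsics and any distortion apply to the point x, -y, -z); pixel columns grow to the right and rows downward; lengths in m; the calibration is good to about 2 mm. A picture is of the moment at which its call begins: read the wrist's pose just before it.
- ticket.job_done(): hands the job in, once; it reports no verdict.
The state is a dict: "time": time; "q": joint angles; "qd": joint speeds; "joint_efforts": joint torques, N m; "ee_pos": TCP position; "tcp_rot": TCP orientation; "wrist_force": force on the tool from outside, world axes, zero at the start; "torque": the same for the moment, N m; "opening": finger opening in m.
Only numpy, scipy, OpenCV 4.12 (cv2) and the standard library are available. Lean on these libraries where they do the work, as an engineer would, in place of code of your own. Each camera call takes 0.05 s, during which the arm holds its last target.

## Working session

There is one attempt and no reset: what is moved stays moved. The work goes in short steps, Python scripts to look and compute and a shell command to move; the robot and the scene stay as the last step left them, time stands still between calls to the robot, and variables do not carry over. Pictures are saved under pics/ and viewed, and the job is handed in when it is done.

```bash
ls; mkdir -p pics
python3 - <<'E'
from workcell import bot,camera,ticket
import cv2,numpy as np
print(bot.get_obs())
for n in("top","side"):
    c=camera(n); cv2.imwrite(f"pics/{n}0.png",c["frame"][:,:,::-1]); print(n,c["fx"],c["fy"],c["cx"],c["cy"],c["extrinsics"],[k for k in c])
    np.savez(f"{n}0.npz",**c)
E
```

```text
pics
{'time': 0.0, 'q': array([7.04161151e+01, 5.00978040e+00, 1.00352129e+01, 9.50991577e+01,
       1.99024043e-03, 8.99986415e+01]), 'qd': array([ 0.02654112,  0.03958761, -0.02908971,  0.00566652,  0.03529331,
       -0.07181054]), 'joint_efforts': array([ 3.47617126e-03, -5.20392931e+01,  4.64799750e+01,  1.64512015e-02,
        1.61510720e-04,  4.92988647e-06]), 'ee_pos': array([0.18426841, 0.51797628, 0.23060252]), 'tcp_rot': array([-1.79926275e+02, -1.99198681e-03,  1.60417471e+02]), 'wrist_force': array([ 0.74273887,  0.77044282, -0.19978162]), 'torque': array([-0.00738569,  0.00316353, -0.00251944]), 'opening': 0.08520403453390156}
top 415.9589437233537 415.9589437233537 318.2775162995399 200.15016530479016 [[-0.02055832 -0.99936676 -0.02904188 -0.00889914]
 [ 0.99777212 -0.0223522   0.06285844 -0.57389151]
 [-0.06346779 -0.02768492  0.99759981 -0.98980147]
 [ 0.          0.          0.          1.        ]] ['frame', 'range_z', 'fx', 'fy', 'cx', 'cy', 'extrinsics']
side 367.0566442876827 367.0566442876827 325.95908617347715 200.0403750407953 [[ 7.24967882e-01 -6.88782546e-01 -4.16715852e-04 -4.17152796e-01]
 [ 4.04166865e-01  4.24909803e-01  8.10000497e-01 -2.63002796e-01]
 [-5.57737138e-01 -5.87392768e-01  5.86429042e-01 -7.20168322e-01]
 [ 0.00000000e+00  0.00000000e+00  0.00000000e+00  1.00000000e+00]] ['frame', 'range_z', 'fx', 'fy', 'cx', 'cy', 'extrinsics']
```

View pics/top0.png

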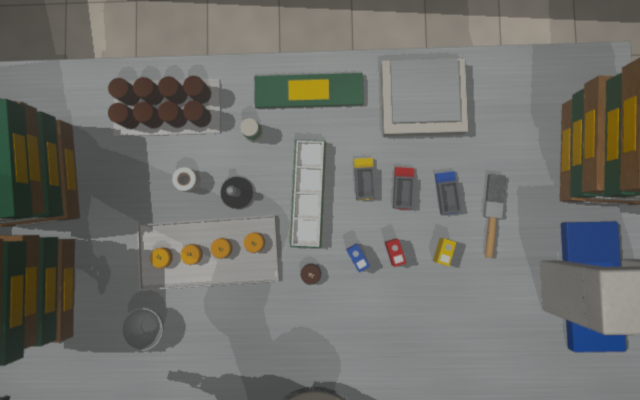

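View pics/side0.png

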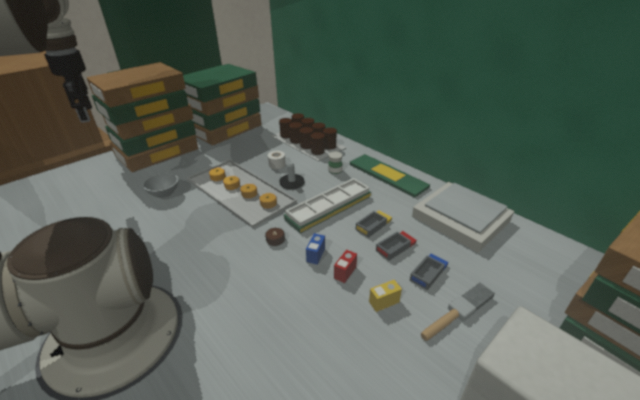

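```bash
cat > h.py <<'E'
import numpy as np,cv2
def ray(c,u,v,E=None):
    E=np.array(c["extrinsics"]) if E is None else E
    d=np.array([(u-c["cx"])/c["fx"],-(v-c["cy"])/c["fy"],-1.0])
    Ri=E[:3,:3].T; return -Ri@E[:3,3], Ri@d
def onz(c,u,v,z,E=None):
    o,d=ray(c,u,v,E); return o+d*(z-o[2])/d[2]
def pd(c,u,v,E=None):
    o,d=ray(c,u,v,E); return o+d*float(c["range_z"][int(round(v)),int(round(u))])
def proj(c,p,E=None):
    E=np.array(c["extrinsics"]) if E is None else E
    q=E[:3,:3]@p+E[:3,3]; return c["cx"]+c["fx"]*q[0]/-q[2], c["cy"]-c["fy"]*q[1]/-q[2]
def cloud(c,E=None):
    h,w=c["range_z"].shape; u,v=np.meshgrid(np.arange(w),np.arange(h))
    E=np.array(c["extrinsics"]) if E is None else E
    d=np.stack([(u-c["cx"])/c["fx"],-(v-c["cy"])/c["fy"],-np.ones_like(u,float)],-1)*c["range_z"][...,None]
    return (d-E[:3,3])@E[:3,:3]
E
python3 - <<'E'
import numpy as np,cv2
from h import *
c=dict(np.load("top0.npz"))
f=c["frame"][:,:,::-1]
cv2.imwrite("pics/z1.png",cv2.resize(f[125:300,130:330],None,fx=4,fy=3.4)[:595])
cv2.imwrite("pics/z2.png",cv2.resize(f[140:290,280:520],None,fx=3.3,fy=3.3))
P=cloud(c)
for n,(u,v) in dict(bench=(380,300),pan=(200,270),rolltop=(177,180),cookie=(255,243),dark=(311,274),red=(396,250),jar=(250,124),pock=(310,205),base=(245,200),slotfloor=(403,193)).items(): print(n,P[v,u].round(4))
E
```

```text
bench [ 0.3297 -0.1649  0.0016]
pan [0.4095 0.2724 0.0047]
rolltop [0.628  0.3157 0.0419]
cookie [0.4735 0.1323 0.0269]
dark [ 0.3975 -0.0005  0.0254]
red [ 0.4517 -0.2001  0.0477]
jar [0.755  0.1354 0.0581]
pock [ 0.5618 -0.0014  0.0269]
base [0.5783 0.1582 0.013 ]
slotfloor [ 0.5873 -0.2282  0.0047]
```

View pics/z1.png

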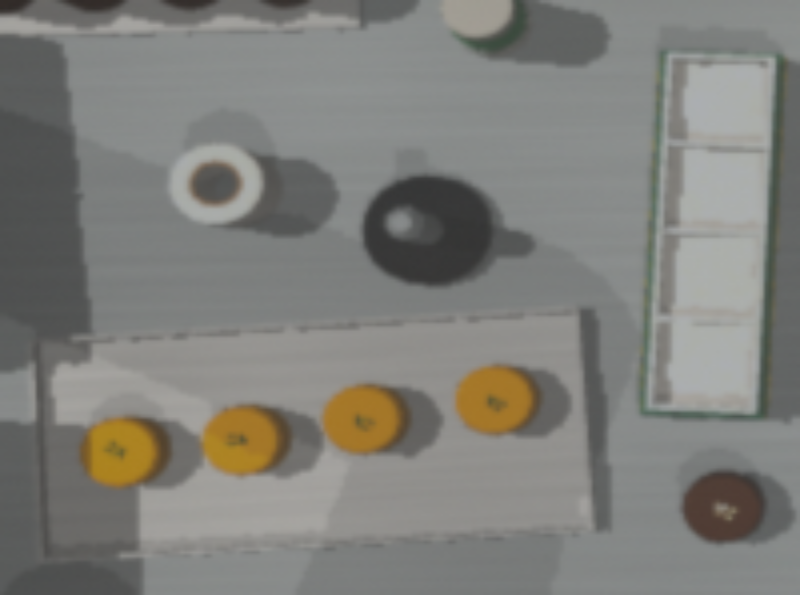

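View pics/z2.png

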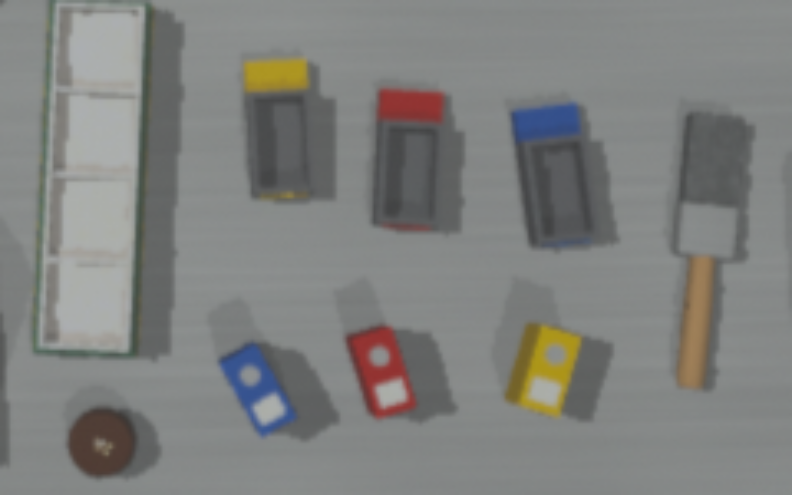

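```bash
cat >> h.py <<'E'
COL=dict(red=((0,8),(172,180)),yellow=((22,32),),blue=((105,125),),gold=((12,21),))
def cmask(f,name,smin=120,vmin=60):
    h=cv2.cvtColor(f,cv2.COLOR_RGB2HSV); m=np.zeros(h.shape[:2],bool)
    for a,b in COL[name]: m|=(h[...,0]>=a)&(h[...,0]<=b)
    return m&(h[...,1]>smin)&(h[...,2]>vmin)
def blobs(m,amin=40):
    n,l,s,ce=cv2.connectedComponentsWithStats(m.astype(np.uint8))
    return [(l==i,s[i],ce[i]) for i in range(1,n) if s[i,4]>=amin]
def rect(p):
    (cx,cy),(w,h),a=cv2.minAreaRect(p.astype(np.float32).reshape(-1,1,2))
    if w<h: w,h=h,w; a+=90
    return np.round([cx,cy,w,h],4),round((a+90)%180-90,1)
E
python3 - <<'E'
from h import *
c=dict(np.load("top0.npz")); P=cloud(c); f=c["frame"]; 
hsv=cv2.cvtColor(f,cv2.COLOR_RGB2HSV)
work=(P[...,0]>.2)&(P[...,0]<.72)&(abs(P[...,1])<.45)
for n in COL:
    for b,s,ce in blobs(cmask(f,n)&work):
        pts=P[b]; print(n,s[4],ce.round(1),"zmed",np.median(pts[:,2]).round(4),"zmax",pts[:,2].max().round(3))
        t=pts[pts[:,2]>np.percentile(pts[:,2],90)-.006]
        print("    top",t.mean(0).round(4),*rect(t[:,:2]))
def reg(name,x0,x1,y0,y1,z0,z1):
    m=work&(P[...,0]>x0)&(P[...,0]<x1)&(P[...,1]>y0)&(P[...,1]<y1)&(P[...,2]>z0)&(P[...,2]<z1)
    print(name,m.sum(),*rect(P[m][:,:2]))
reg("roll",.58,.68,.26,.36,.035,.05)
reg("base",.54,.66,.13,.25,.007,.018)
reg("spindle",.54,.66,.13,.25,.03,.09)
reg("box",.42,.75,-.05,.06,.03,.05)
reg("slotY",.55,.67,-.16,-.1,.018,.035)
reg("slotR",.53,.64,-.27,-.19,.018,.035)
reg("slotB",.51,.63,-.40,-.29,.018,.035)
E
```

```text
red 154 [403.9 171.5] zmed 0.0121 zmax 1.023
    top [ 0.6365 -0.2274  0.0322] [ 0.5883 -0.1445  0.2442  0.0391] -59.6
red 228 [394.6 250.7] zmed 0.044 zmax 1.023
    top [ 0.4501 -0.1972  0.0541] [ 0.4818 -0.1446  0.1911  0.0555] 57.6
yellow 169 [363.1 162.4] zmed 0.0121 zmax 1.023
    top [ 0.6616 -0.1313  0.0253] [ 0.6016 -0.0873  0.1939  0.0459] -35.9
yellow 319 [444.  250.5] zmed 0.0431 zmax 1.023
    top [ 0.4477 -0.3158  0.0482] [ 0.4883 -0.1949  0.289   0.058 ] 70.4
yellow 47 [157.1 255.9] zmed 0.0276 zmax 0.031
    top [0.4472 0.3692 0.0278] [0.4482 0.3693 0.021  0.017 ] 12.4
blue 158 [445.1 176.6] zmed 0.012 zmax 1.023
    top [ 0.6235 -0.3278  0.0185] [ 0.5774 -0.1982  0.3263  0.0274] -70.4
blue 189 [356.8 255.9] zmed 0.0441 zmax 1.023
    top [ 0.4393 -0.109   0.0496] [ 0.4638 -0.0943  0.1252  0.0299] 31.1
gold 307 [253.5 242. ] zmed 0.027 zmax 1.023
    top [0.4762 0.1345 0.0337] [0.4811 0.0545 0.2104 0.0439] -86.4
gold 312 [220.5 247.8] zmed 0.0268 zmax 1.023
    top [0.4635 0.2148 0.0304] [0.4913 0.0966 0.2922 0.0454] -76.9
gold 313 [190.4 254. ] zmed 0.0271 zmax 0.033
    top [0.45   0.2886 0.0272] [0.4503 0.2889 0.0469 0.0432] -89.6
gold 282 [160.5 257.8] zmed 0.0268 zmax 0.032
    top [0.4423 0.3617 0.0271] [0.4432 0.3633 0.0488 0.0456] 87.7
roll 352 [0.6304 0.2993 0.0563 0.0555] 59.7
base 661 [0.5977 0.1801 0.0773 0.0769] 88.8
spindle 102 [0.5976 0.1796 0.0216 0.0202] -0.1
box 581 [0.5903 0.0039 0.2519 0.0662] -3.8
slotY 215 [ 0.6116 -0.1346  0.0776  0.0461] 1.5
slotR 230 [ 0.5867 -0.2277  0.0784  0.0466] -4.5
slotB 241 [ 0.5724 -0.3357  0.0782  0.0476] 6.5
```

```bash
python3 -m jog '{"turn":[[0,0,-1],[0,0,-1],[0,0,-1],[0,0,-1],[0,0,-1],[0,0,-1],[0,0,-1],[0,0,-1],[0,0,-1],[0,0,-1]],"delta_pos":[[0.3,-0.5,0.4],[0.3,-0.75,0.4],[0.3,-0.75,0.4],[0.3,-0.75,0.2],[0.3,-0.75,0],[0.3,-0.75,0],[0.3,-0.75,0],[0.3,-0.75,0],[0.3,-0.75,0],[0.3,-0.75,0]],"hand":[1,1,1,1,1,1,1,1,1,1]}' 60
python3 -m jog '{"turn":[[0,0,-1],[0,0,-1],[0,0,-1],[0,0,-1],[0,0,-1],[0,0,-1],[0,0,-1],[0,0,-1],[0,0,-1],[0,0,-1]],"delta_pos":[[0.3,-0.75,0.2],[0.3,-0.75,0.2],[0.3,-0.75,0.2],[0.3,-0.75,0],[0.2,-0.75,0],[0.2,-0.75,0],[0.2,-0.75,0],[0.2,-0.75,0],[0.1,-0.75,0],[0,-0.5,0]],"hand":[1,1,1,1,1,1,1,1,1,1]}'
python3 - <<'E'
from workcell import bot,camera
import cv2,numpy as np
s=bot.get_obs(); print({k:np.round(s[k],3) for k in('time','ee_pos','tcp_rot','q','opening')})
c=camera("wrist"); cv2.imwrite("pics/w1.png",c["frame"][:,:,::-1]); print(c["mount"],c["fx"],c["cx"],c["cy"])
E
```

```text
time: 1.1
ee_pos: [0.3345, 0.1541, 0.3012]
tcp_rot: [180.0, -0.0, 80.1]
wrist_force: [0.9, -0.0, 0.0]
opening: 0.0851
time: 2.1
ee_pos: [0.4395, -0.2091, 0.3303]
tcp_rot: [-180.0, 0.1, 0.0]
wrist_force: [-0.3, 0.3, 0.1]
opening: 0.0856
{'time': np.float64(2.1), 'ee_pos': array([ 0.439, -0.209,  0.33 ]), 'tcp_rot': array([-1.79975e+02,  7.70000e-02,  1.90000e-02]), 'q': array([-2.54380e+01, -1.09000e-01,  1.61020e+01,  1.06291e+02,
       -1.10000e-02,  1.54544e+02]), 'opening': np.float64(0.086)}
[[ 4.73061976e-04  9.50519637e-01  3.10664119e-01  7.87429344e-02]
 [ 9.99999689e-01 -6.45783740e-04  4.53120555e-04  3.02085709e-04]
 [ 6.31321822e-04  3.10663808e-01 -9.50519647e-01 -1.42319961e-01]
 [ 0.00000000e+00  0.00000000e+00  0.00000000e+00  1.00000000e+00]] 303.5150445953775 321.1810779339305 205.34349632793732
```

View pics/w1.png

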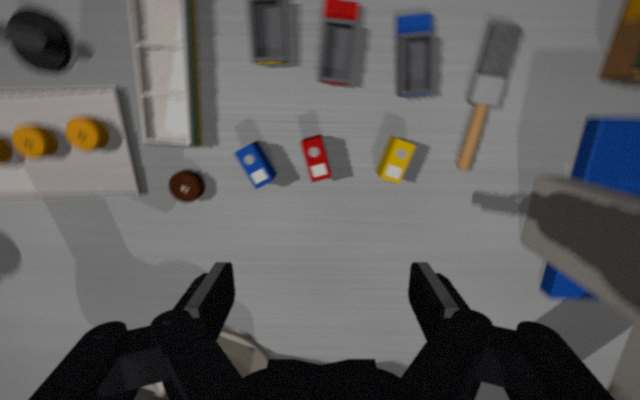

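```bash
cat >> h.py <<'E'
def snap(name):
    from workcell import bot,camera
    from scipy.spatial.transform import Rotation as R
    s=bot.get_obs(); c=camera(name)
    if name=="wrist":
        T=np.eye(4); T[:3,:3]=R.from_euler("xyz",s["tcp_rot"],degrees=True).as_matrix(); T[:3,3]=s["ee_pos"]
        c["extrinsics"]=np.linalg.inv(T@np.array(c["mount"]))
    c["s"]=s; return c
def toplane(c,mask,z):
    v,u=np.nonzero(mask)
    o,_=ray(c,0,0); E=np.array(c["extrinsics"])
    d=np.stack([(u-c["cx"])/c["fx"],-(v-c["cy"])/c["fy"],-np.ones(len(u))],-1)@E[:3,:3]
    return (o+d*((z-o[2])/d[:,2])[:,None])[:,:2]
def find(c,xy,r,z0,z1,zp,P=None,amin=60):
    "largest connected blob of height z0..z1 within r of xy; returns rect on plane zp"
    P=cloud(c) if P is None else P
    m=(np.hypot(P[...,0]-xy[0],P[...,1]-xy[1])<r)&(P[...,2]>z0)&(P[...,2]<z1)&(c["range_z"]>0)
    bl=blobs(m,amin)
    if not bl: return None
    b=max(bl,key=lambda t:t[1][4])[0]
    p=toplane(c,b,zp); return rect(p)+(p.mean(0).round(4),np.median(P[b][:,2]).round(4),int(b.sum()))
B=dict(blue=(.4393,-.109),red=(.45,-.1972),yellow=(.4477,-.3158))
S=dict(yellow=(.6116,-.1346),red=(.5867,-.2277),blue=(.5724,-.3357))
E
python3 - <<'E'
from h import *
for n in("wrist","top"):
    c=snap(n);P=cloud(c); print(n)
    for k in B: print(" B",k,find(c,B[k],.05,.037,.055,.044,P))
    for k in S: print(" S",k,find(c,S[k],.05,.018,.03,.023,P))
    for k in S:
        for b,s,ce in blobs(cmask(c["frame"],k)):
            q=onz(c,*ce,.012)
            if np.hypot(*(q[:2]-np.array(S[k])))<.07: print(" L",k,q.round(4),s[4])
E
```

```text
wrist
 B blue (array([ 0.4353, -0.1115,  0.0597,  0.0316]), 28.5, array([ 0.4357, -0.1111]), np.float64(0.0439), 906)
 B red (array([ 0.446 , -0.1996,  0.0601,  0.0301]), 15.8, array([ 0.4466, -0.1995]), np.float64(0.0439), 902)
 B yellow (array([ 0.4452, -0.3146,  0.0595,  0.0314]), -18.7, array([ 0.4457, -0.3148]), np.float64(0.0438), 926)
 S yellow (array([ 0.6099, -0.1333,  0.0754,  0.0465]), 1.8, array([ 0.6089, -0.1327]), np.float64(0.0226), 752)
 S red (array([ 0.587 , -0.226 ,  0.0781,  0.0459]), -4.7, array([ 0.5898, -0.2263]), np.float64(0.0227), 763)
 S blue (array([ 0.5729, -0.3333,  0.0778,  0.0463]), 5.8, array([ 0.5752, -0.3339]), np.float64(0.0225), 800)
 L yellow [ 0.5745 -0.1323  0.012 ] 62
 L red [ 0.639  -0.2297  0.012 ] 630
 L red [ 0.5496 -0.2233  0.012 ] 46
 L blue [ 0.6247 -0.3272  0.012 ] 659
top
 B blue (array([ 0.4345, -0.1117,  0.0599,  0.0298]), 28.5, array([ 0.4344, -0.1117]), np.float64(0.0441), 332)
 B red (array([ 0.4454, -0.2004,  0.0599,  0.0307]), 15.8, array([ 0.4471, -0.2001]), np.float64(0.0444), 323)
 B yellow (array([ 0.4567, -0.3204,  0.0336,  0.0312]), -18.0, array([ 0.4607, -0.3198]), np.float64(0.0441), 151)
 S yellow (array([ 0.6116, -0.1344,  0.0778,  0.0464]), 1.7, array([ 0.6105, -0.1348]), np.float64(0.0232), 223)
 S red (array([ 0.5866, -0.2272,  0.0782,  0.0468]), -4.8, array([ 0.5864, -0.228 ]), np.float64(0.0229), 236)
 S blue (array([ 0.5724, -0.3353,  0.0779,  0.048 ]), 5.8, array([ 0.5726, -0.3357]), np.float64(0.0227), 241)
 L yellow [ 0.664  -0.1324  0.012 ] 169
 L red [ 0.639  -0.2309  0.012 ] 155
 L blue [ 0.6242 -0.3296  0.012 ] 160
```

```bash
python3 -m jog '{"turn":[[0,0,1],[0,0,0.97],[0,0,0],[0,0,0],[0,0,0],[0,0,0],[0,0,0],[0,0,0],[0,0,0],[0,0,0]],"delta_pos":[[0.07,0.1,-0.5],[0.06,0.09,-0.7],[0,0,-0.9],[0,0,-0.9],[0,0,-0.9],[0,0,-0.9],[0,0,-0.7],[0,0,-0.5],[0,0,-0.2],[0,0,0]],"hand":[0.2,0.2,0.2,0.2,0.2,0.2,0.2,0.2,0.2,0.2]}'
python3 - <<'E'
from h import *
c=snap("wrist"); cv2.imwrite("pics/w2.png",c["frame"][:,:,::-1])
print(find(c,B["red"],.045,.037,.055,.044))
E
```

```text
time: 3.25
ee_pos: [0.4453, -0.1963, 0.0205]
tcp_rot: [-179.9, 0.1, 16.3]
wrist_force: [0.4, -0.5, 0.4]
opening: 0.0511
(array([ 0.4476, -0.1988,  0.0621,  0.0296]), 15.9, array([ 0.4496, -0.1982]), np.float64(0.0438), 7770)
```

View pics/w2.png

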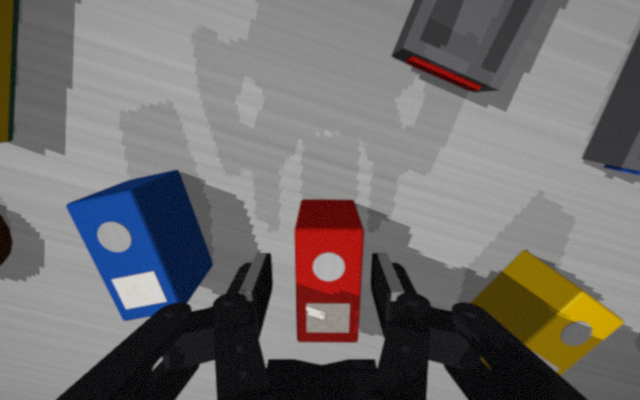

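```bash
python3 -m jog '{"turn":[[0,0,0],[0,0,0],[0,0,0],[0,0,0],[0,0,0],[0,0,0],[0,0,0],[0,0,0],[0,0,0],[0,0,0]],"delta_pos":[[0,0,0],[0,0,0],[0,0,0],[0,0,0],[0,0,0],[0,0,0.2],[0,0,0.4],[0,0,0.5],[0,0,0.3],[0,0,0.2]],"hand":[-1,-1,-1,-1,-1,-1,-1,-1,-1,-1]}' 60
python3 - <<'E'
from h import *
c=snap("wrist"); cv2.imwrite("pics/w3.png",c["frame"][:,:,::-1]); s=c["s"]; print(s["ee_pos"],s["tcp_rot"])
z=.044+s["ee_pos"][2]-.0205
print(find(c,s["ee_pos"][:2],.05,z-.012,z+.01,z))
E
```

```text
time: 4.3
ee_pos: [0.4464, -0.1976, 0.1031]
tcp_rot: [179.9, -0.1, 16.2]
wrist_force: [0.4, -0.6, -0.9]
opening: 0.0289
[ 0.44636414 -0.19757664  0.10311383] [ 1.79926924e+02 -8.52402569e-02  1.61763026e+01]
(array([ 0.4485, -0.1971,  0.0657,  0.0538]), 46.1, array([ 0.451 , -0.1963]), np.float64(0.1237), 9144)
```

View pics/w3.png

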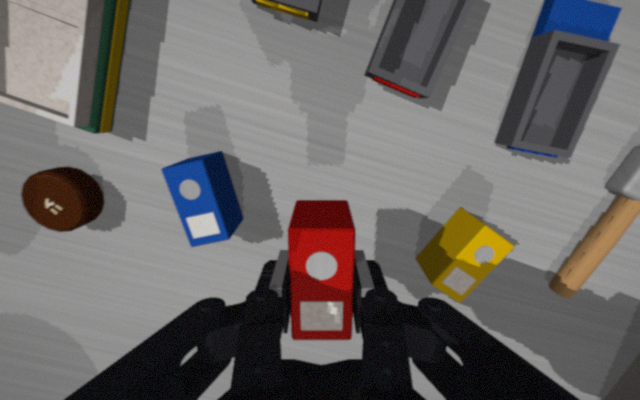

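Run:
```python
from h import *
from scipy.spatial.transform import Rotation as R
c=snap("wrist"); s=c["s"]; P=cloud(c)
z=.044+s["ee_pos"][2]-.0205
Rm=R.from_euler("xyz",s["tcp_rot"],degrees=True).as_matrix()
L=(P-s["ee_pos"])@Rm  # tool coords
m=cmask(c["frame"],"red",80,40)|(c["frame"].min(-1)>120)
m&=(abs(L[...,1])<.02)&(abs(L[...,0])<.05)&(abs(P[...,2]-z)<.004)
print(L[m].min(0),L[m].max(0),np.percentile(L[m],[1,99],axis=0), m.sum())
for n,q in(("redslot",(.587,-.2265)),): print((np.array(q)-s["ee_pos"][:2])*20)
```

```text
[-0.03110565 -0.01507134 -0.02599718] [ 0.02891018  0.01487874 -0.01945129] [[-0.02990278 -0.01427242 -0.02207106]
 [ 0.0280075   0.01442539 -0.01954943]] 6662
[ 2.80663426 -0.57572769]
```

```bash
python3 -m jog '{"turn":[[0,0,-0.45],[0,0,-0.5],[0,0,-0.5],[0,0,-0.5],[0,0,-0.5],[0,0,-0.17],[0,0,0],[0,0,0],[0,0,0],[0,0,0]],"delta_pos":[[0.3,-0.05,0],[0.5,-0.1,0],[0.6,-0.13,0],[0.6,-0.13,0],[0.5,-0.1,0],[0.33,-0.07,0],[0,0,-0.3],[0,0,-0.4],[0,0,-0.16],[0,0,0]],"hand":[-1,-1,-1,-1,-1,-1,-1,-1,-1,-1]}'
python3 - <<'E'
from h import *
c=snap("wrist"); cv2.imwrite("pics/w4.png",c["frame"][:,:,::-1])
E
```

```text
time: 5.4
ee_pos: [0.5855, -0.2257, 0.0558]
tcp_rot: [-179.9, 0.2, -4.8]
wrist_force: [-0.9, -0.5, -0.5]
opening: 0.0287
```

View pics/w4.png

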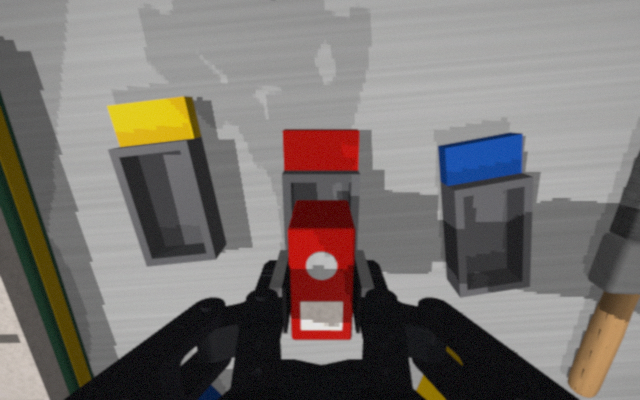

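Run:
```python
from h import *
c=snap("wrist"); s=c["s"]; print(s["ee_pos"])
f=c["frame"].astype(int)
print(f[164:182,321].tolist())
for v in(171,172,173): print(onz(c,321.5,v,.023))
```

```text
[ 0.58624462 -0.22600681  0.05737946]
[[164, 19, 8], [164, 17, 16], [164, 14, 16], [165, 18, 18], [166, 21, 18], [165, 30, 25], [147, 21, 24], [102, 39, 37], [61, 45, 47], [48, 48, 48], [58, 58, 58], [80, 80, 80], [88, 88, 90], [91, 91, 94], [93, 94, 97], [95, 95, 97], [93, 92, 95], [95, 92, 95]]
[ 0.62836318 -0.22998084  0.023     ]
[ 0.62776539 -0.22993144  0.023     ]
[ 0.62716635 -0.22988194  0.023     ]
```

```bash
python3 -m jog '{"turn":[[0,0,0],[0,0,0],[0,0,0],[0,0,0],[0,0,0],[0,0,0],[0,0,0],[0,0,0],[0,0,0],[0,0,0]],"delta_pos":[[0.045,-0.01,0],[0,0,-0.05],[0,0,-0.1],[0,0,-0.12],[0,0,-0.12],[0,0,-0.1],[0,0,-0.08],[0,0,-0.05],[0,0,0],[0,0,0]],"hand":[-1,-1,-1,-1,-1,-1,-1,-1,-1,-1]}'
python3 - <<'E'
from h import *
c=snap("wrist"); cv2.imwrite("pics/w5.png",c["frame"][:,:,::-1]); print(c["s"]["ee_pos"],c["s"]["wrist_force"])
E
```

```text
time: 6.5
ee_pos: [0.5895, -0.2268, 0.0283]
tcp_rot: [180.0, -0.0, -4.8]
wrist_force: [-5.1, 1.8, 7.7]
opening: 0.0288
[ 0.58947859 -0.22680263  0.02831259] [-5.0752479   1.82565749  7.72597057]
```

View pics/w5.png

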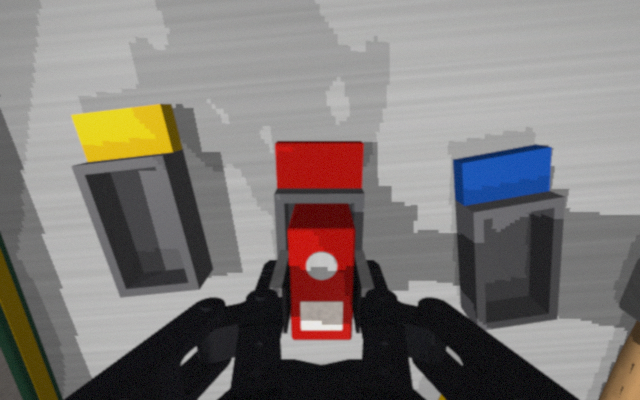

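```bash
python3 -m jog '{"turn":[[0,0,0],[0,0,0],[0,0,0],[0,0,0],[0,0,0],[0,0,0],[0,0,0],[0,0,0],[0,0,0],[0,0,0]],"delta_pos":[[-0.02,0,0],[-0.01,0,0],[0,0,0],[0,0,-0.03],[0,0,-0.03],[0,0,0],[0,0,0],[0,0,0],[0,0,0],[0,0,0]],"hand":[-1,-1,-1,-1,-1,-1,-1,-1,-1,-1]}'
python3 - <<'E'
from h import *
c=snap("wrist"); cv2.imwrite("pics/w6.png",c["frame"][:,:,::-1]); print(c["s"]["ee_pos"],c["s"]["wrist_force"])
E
```

```text
time: 7.55
ee_pos: [0.5892, -0.227, 0.0282]
tcp_rot: [180.0, -0.2, -4.8]
wrist_force: [-6.6, 3.1, 26.4]
opening: 0.0285
[ 0.58919897 -0.22697073  0.02822068] [-6.55152997  3.08039668 26.36881406]
```

View pics/w6.png

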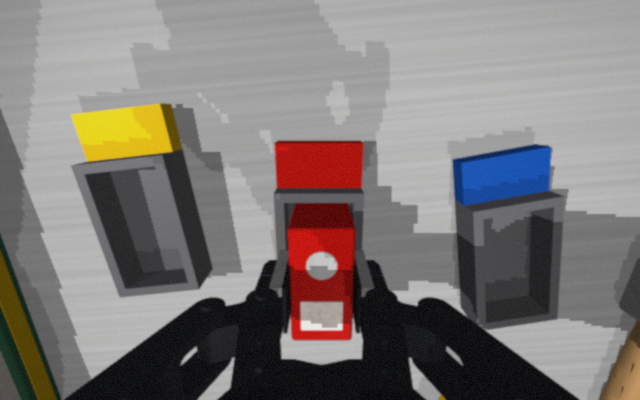

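```bash
python3 -m jog '{"turn":[[0,0,0],[0,0,0],[0,0,0],[0,0,0],[0,0,0],[0,0,0],[0,0,0],[0,0,0],[0,0,0],[0,0,0]],"delta_pos":[[0,0,0.04],[0,0,0],[0,0,0],[0,0,0],[0,0,0.3],[0,0,0.8],[0,0,0.8],[0,0,0.8],[0,0,0.5],[0,0,0]],"hand":[-1,0.2,0.2,0.2,0.2,0.2,0.2,0.2,0.2,0.2]}'
python3 - <<'E'
from h import *
c=snap("wrist"); cv2.imwrite("pics/w7.png",c["frame"][:,:,::-1]);P=cloud(c); print(c["s"]["ee_pos"])
print("red in slot",find(c,S["red"],.05,.040,.06,.049,P)); print(" slot",find(c,S["red"],.05,.018,.03,.023,P))
c=snap("top");P=cloud(c)
print("red in slot",find(c,S["red"],.05,.040,.06,.049,P)); print(" slot",find(c,S["red"],.05,.018,.03,.023,P))
for k in("blue","yellow"): print(" B",k,find(c,B[k],.05,.037,.055,.044,P))
E
```

```text
time: 8.6
ee_pos: [0.5894, -0.2274, 0.1919]
tcp_rot: [179.9, -0.4, -4.8]
wrist_force: [0.2, -0.2, 0.0]
opening: 0.0513
[ 0.58937591 -0.22735421  0.19190221]
red in slot (array([ 0.5881, -0.2276,  0.0597,  0.0298]), -4.8, array([ 0.5891, -0.2277]), np.float64(0.0488), 1829)
 slot (array([ 0.5889, -0.2262,  0.0761,  0.046 ]), -4.7, array([ 0.5957, -0.2261]), np.float64(0.0227), 878)
red in slot (array([ 0.5758, -0.2272,  0.038 ,  0.031 ]), -6.5, array([ 0.5751, -0.227 ]), np.float64(0.0491), 205)
 slot (array([ 0.5726, -0.2257,  0.0502,  0.0453]), -2.0, array([ 0.5637, -0.2207]), np.float64(0.0236), 115)
 B blue (array([ 0.4345, -0.1117,  0.0599,  0.0298]), 28.5, array([ 0.4344, -0.1117]), np.float64(0.0444), 332)
 B yellow None
```

View pics/w7.png

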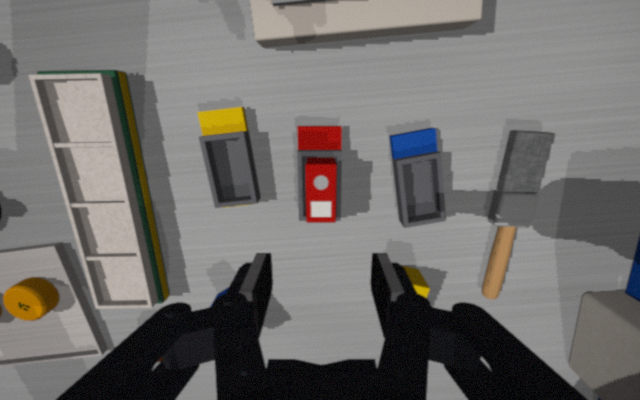

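```bash
python3 -m jog '{"turn":[[0,0,-0.35],[0,0,-0.35],[0,0,-0.35],[0,0,-0.35],[0,0,-0.34],[0,0,0],[0,0,0],[0,0,0],[0,0,0],[0,0,0]],"delta_pos":[[-0.49,-0.25,0],[-0.7,-0.4,0],[-0.7,-0.4,0],[-0.6,-0.4,0],[-0.4,-0.3,-0.3],[0,0,-0.8],[0,0,-1],[0,0,-0.8],[0,0,-0.5],[0,0,0]],"hand":[0.2,0.2,0.2,0.2,0.2,0.2,0.2,0.2,0.2,0.2]}'
python3 - <<'E'
from h import *
c=snap("wrist"); cv2.imwrite("pics/w8.png",c["frame"][:,:,::-1])
print(find(c,B["yellow"],.045,.037,.055,.044),c["s"]["ee_pos"])
E
```

```text
time: 9.7
ee_pos: [0.4405, -0.3123, 0.0113]
tcp_rot: [-179.9, 0.5, -18.7]
wrist_force: [-0.1, -0.1, 0.1]
opening: 0.0512
(array([ 0.4467, -0.3163,  0.0616,  0.0295]), -18.5, array([ 0.4486, -0.3169]), np.float64(0.0438), 9034) [ 0.44054839 -0.31225925  0.01125236]
```

View pics/w8.png

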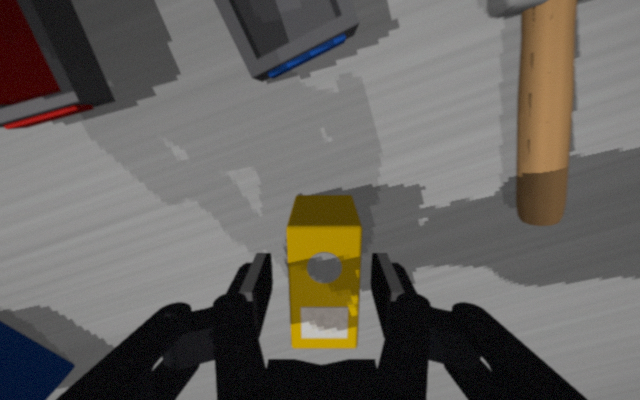

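```bash
python3 -m jog '{"turn":[[0,0,0],[0,0,0],[0,0,0],[0,0,0],[0,0,0],[0,0,0],[0,0,0],[0,0,0],[0,0,0],[0,0,0]],"delta_pos":[[0.04,-0.02,0.1],[0.04,-0.02,0.1],[0,0,0],[0,0,0],[0,0,0],[0,0,0],[0,0,0],[0,0,0],[0,0,0],[0,0,0]],"hand":[0.2,0.2,0.2,-1,-1,-1,-1,-1,-1,-1]}'
cat >> h.py <<'E'
def tool(c):
    from scipy.spatial.transform import Rotation as R
    s=c["s"]; Rm=R.from_euler("xyz",s["tcp_rot"],degrees=True).as_matrix()
    return (cloud(c)-s["ee_pos"])@Rm
def held(c,w=.02):
    L=tool(c); m=(abs(L[...,1])<w)&(abs(L[...,0])<.045)&(L[...,2]<-.012)&(L[...,2]>-.04)&(c["range_z"]>0)
    m&=c["frame"].max(-1)>75
    z=np.median(L[m][:,2]); m&=abs(L[...,2]-z)<.004
    lo,hi=np.percentile(L[m],[1,99],axis=0); print("held: mid",((lo+hi)/2).round(4),"span",(hi-lo).round(4),"topz",z.round(4))
E
python3 - <<'E'
from h import *
c=snap("wrist"); held(c); print(c["s"]["ee_pos"])
E
```

```text
time: 10.75
ee_pos: [0.448, -0.3165, 0.0272]
tcp_rot: [180.0, -0.1, -18.7]
wrist_force: [-0.7, 0.1, 5.8]
opening: 0.0286
held: mid [-0.0028  0.0007 -0.016 ] span [0.0588 0.0287 0.0041] topz -0.0166
[ 0.44804194 -0.31652872  0.02724049]
```

```bash
python3 -m jog '{"turn":[[0,0,0],[0,0,0],[0,0,0],[0,0,0],[0,0,0],[0,0,0],[0,0,0],[0,0,0],[0,0,0],[0,0,0]],"delta_pos":[[0,0,0],[-0.05,0.01,-0.06],[0,0,-0.06],[0,0,0],[0,0,0],[0,0,0],[0,0,0],[0,0,0],[0,0,0],[0,0,0]],"hand":[0.1,0.1,0.1,-1,-1,-1,-1,-1,-1,-1]}'
python3 - <<'E'
from h import *
c=snap("wrist"); held(c); print(c["s"]["ee_pos"])
E
```

```text
time: 11.8
ee_pos: [0.4451, -0.3158, 0.0202]
tcp_rot: [-180.0, 0.0, -18.7]
wrist_force: [-0.5, 0.1, -0.0]
opening: 0.0287
held: mid [ 0.0007  0.0006 -0.0233] span [0.0587 0.0287 0.0042] topz -0.0239
[ 0.44510199 -0.31582662  0.02024677]
```

```bash
python3 -m jog '{"turn":[[0,0,0],[0,0,0],[0,0,0.3],[0,0,0.5],[0,0,0.5],[0,0,0.5],[0,0,0.5],[0,0,0.26],[0,0,0],[0,0,0]],"delta_pos":[[0,0,0.5],[0,0,0.7],[0.3,0.35,0.4],[0.6,0.7,0],[0.8,0.85,0],[0.8,0.85,0],[0.5,0.55,0],[0.3,0.35,0],[0,0,0],[0,0,0]],"hand":[-1,-1,-1,-1,-1,-1,-1,-1,-1,-1]}'
python3 - <<'E'
from h import *
c=snap("wrist"); held(c); print(c["s"]["ee_pos"]); cv2.imwrite("pics/w9.png",c["frame"][:,:,::-1])
print(" slot",find(c,S["yellow"],.05,.018,.03,.023))
E
```

```text
time: 12.85
ee_pos: [0.5985, -0.1453, 0.1]
tcp_rot: [180.0, 0.0, 1.8]
wrist_force: [-0.3, 0.2, -0.7]
opening: 0.0287
held: mid [ 0.0006  0.0003 -0.0233] span [0.0586 0.0288 0.0041] topz -0.0239
[ 0.59852186 -0.14530342  0.0999865 ]
 slot (array([ 0.6137, -0.133 ,  0.0764,  0.0459]), 1.7, array([ 0.6271, -0.1278]), np.float64(0.0227), 1531)
```

View pics/w9.png

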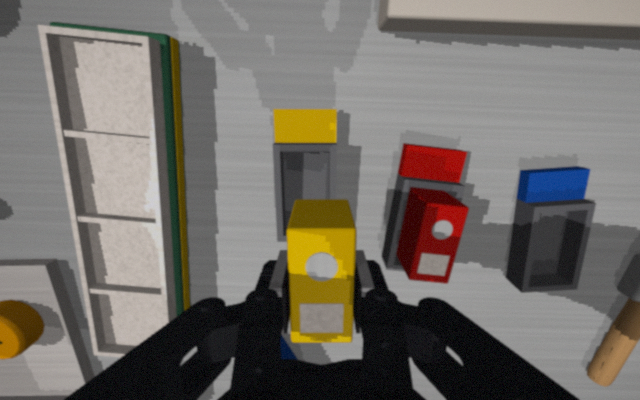

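```bash
python3 -m jog '{"turn":[[0,0,0],[0,0,0],[0,0,0],[0,0,0],[0,0,0],[0,0,0],[0,0,0],[0,0,0],[0,0,0],[0,0,0]],"delta_pos":[[0.13,0.12,0],[0.13,0.125,0],[0,0,-0.2],[0,0,-0.3],[0,0,-0.3],[0,0,-0.1],[0,0,0],[0,0,0],[0,0,0],[0,0,0]],"hand":[-1,-1,-1,-1,-1,-1,-1,-1,-1,-1]}'
python3 - <<'E'
from h import *
c=snap("wrist"); held(c); print(c["s"]["ee_pos"]); cv2.imwrite("pics/w10.png",c["frame"][:,:,::-1])
print(" slot",find(c,S["yellow"],.05,.018,.03,.023))
E
```

```text
time: 13.9
ee_pos: [0.612, -0.1333, 0.056]
tcp_rot: [180.0, -0.1, 1.8]
wrist_force: [0.0, -0.2, -1.5]
opening: 0.029
held: mid [ 0.0005  0.0003 -0.0232] span [0.0588 0.0289 0.0043] topz -0.0239
[ 0.61199111 -0.13330704  0.05599861]
 slot (array([ 0.6282, -0.1324,  0.0481,  0.0459]), 1.8, array([ 0.6411, -0.1304]), np.float64(0.0227), 1438)
```

View pics/w10.png

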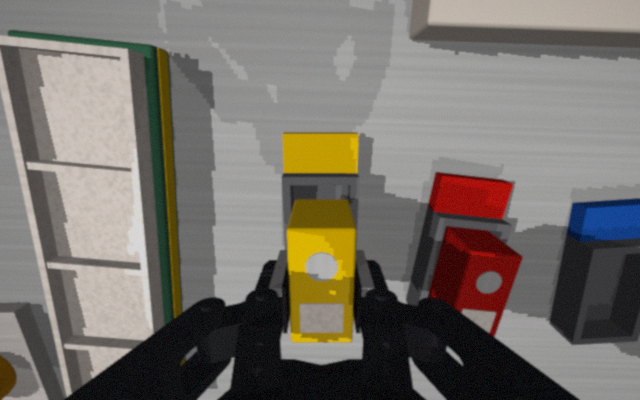

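```bash
python3 -m jog '{"turn":[[0,0,0],[0,0,0],[0,0,0],[0,0,0],[0,0,0],[0,0,0],[0,0,0],[0,0,0],[0,0,0],[0,0,0]],"delta_pos":[[0,0.01,-0.05],[0,0,-0.1],[0,0,-0.12],[0,0,-0.12],[0,0,-0.1],[0,0,-0.08],[0,0,-0.05],[0,0,-0.02],[0,0,0],[0,0,0]],"hand":[-1,-1,-1,-1,-1,-1,-1,-1,-1,-1]}'
```

```text
time: 14.95
ee_pos: [0.6115, -0.1327, 0.0249]
tcp_rot: [180.0, -0.0, 1.8]
wrist_force: [-7.1, 1.4, 10.5]
opening: 0.0289
```

```bash
python3 -m jog '{"turn":[[0,0,0],[0,0,0],[0,0,0],[0,0,0],[0,0,0],[0,0,0],[0,0,0],[0,0,0],[0,0,0],[0,0,0]],"delta_pos":[[0,0,0.02],[0,0,0],[0,0,0],[0,0,0],[0,0,0.3],[0,0,0.8],[0,0,0.8],[0,0,0.6],[0,0,0],[0,0,0]],"hand":[-1,0.2,0.2,0.2,0.2,0.2,0.2,0.2,0.2,0.2]}'
python3 - <<'E'
from h import *
c=snap("wrist"); cv2.imwrite("pics/w11.png",c["frame"][:,:,::-1]);P=cloud(c); print(c["s"]["ee_pos"])
for k in("red","yellow"):
  print("in slot",k,find(c,S[k],.05,.040,.06,.049,P)); print(" slot",find(c,S[k],.05,.018,.03,.023,P))
print(" slot blue",find(c,S["blue"],.05,.018,.03,.023,P))
c=snap("top");P=cloud(c)
for k in("blue",): print(" B",k,find(c,B[k],.05,.037,.055,.044,P))
E
```

```text
time: 15.95
ee_pos: [0.6121, -0.1329, 0.1507]
tcp_rot: [180.0, -0.1, 1.8]
wrist_force: [-1.0, -0.1, -0.6]
opening: 0.0513
[ 0.61213666 -0.13286656  0.15073355]
in slot red (array([ 0.5891, -0.2257,  0.0617,  0.0326]), -4.7, array([ 0.5901, -0.2258]), np.float64(0.0487), 2404)
 slot (array([ 0.589 , -0.2252,  0.0771,  0.0473]), -5.0, array([ 0.6001, -0.2165]), np.float64(0.0226), 1213)
in slot yellow (array([ 0.6132, -0.1332,  0.0603,  0.0296]), 1.3, array([ 0.6142, -0.1332]), np.float64(0.0488), 2408)
 slot (array([ 0.6138, -0.133 ,  0.0758,  0.0459]), 1.8, array([ 0.6223, -0.1328]), np.float64(0.0227), 1212)
 slot blue (array([ 0.575 , -0.3325,  0.0778,  0.0493]), 5.9, array([ 0.5766, -0.3331]), np.float64(0.0222), 1673)
 B blue None
```

View pics/w11.png

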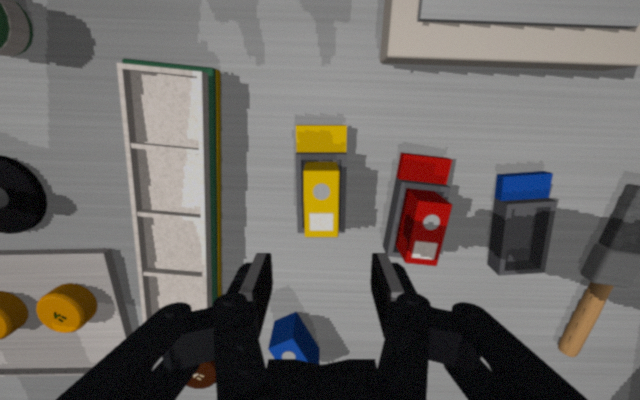

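```bash
python3 -m jog '{"turn":[[0,0,0.54],[0,0,0.7],[0,0,0.7],[0,0,0.7],[0,0,0.7],[0,0,0],[0,0,0],[0,0,0],[0,0,0],[0,0,0]],"delta_pos":[[-0.34,0.03,0],[-0.6,0.08,0],[-0.6,0.08,0],[-0.6,0.08,0],[-0.6,0.08,0],[-0.5,0.08,0],[-0.3,0,0],[0,0,0],[0,0,-0.4],[0,0,-0.4]],"hand":[0.2,0.2,0.2,0.2,0.2,0.2,0.2,0.2,0.2,0.2]}'
python3 - <<'E'
from h import *
c=snap("wrist");  print(c["s"]["ee_pos"]); print(find(c,B["blue"],.05,.037,.055,.044))
E
```

```text
time: 17.05
ee_pos: [0.4353, -0.1113, 0.1085]
tcp_rot: [180.0, -0.0, 28.5]
wrist_force: [0.7, 0.5, 0.4]
opening: 0.051
[ 0.43529205 -0.11133307  0.10849851]
(array([ 0.4357, -0.1098,  0.0604,  0.0297]), 28.5, array([ 0.4368, -0.1092]), np.float64(0.0438), 3213)
```

```bash
python3 -m jog '{"turn":[[0,0,0],[0,0,0],[0,0,0],[0,0,0],[0,0,0],[0,0,0],[0,0,0],[0,0,0],[0,0,0],[0,0,0]],"delta_pos":[[0,0.02,-0.5],[0,0,-0.6],[0,0,-0.5],[0,0,-0.2],[0,0,0],[0,0,0],[0,0,0],[0,0,0],[0,0,0],[0,0,0]],"hand":[0.2,0.2,0.2,0.2,0.2,-1,-1,-1,-1,-1]}'
python3 - <<'E'
from h import *
c=snap("wrist");  held(c); print(c["s"]["ee_pos"])
E
```

```text
time: 18.1
ee_pos: [0.4357, -0.1105, 0.0208]
tcp_rot: [179.9, -0.1, 28.5]
wrist_force: [0.2, -1.2, 6.7]
opening: 0.0288
held: mid [ 0.0003  0.0006 -0.0222] span [0.0587 0.0312 0.0045] topz -0.0229
[ 0.4357085  -0.11049089  0.02084172]
```

```bash
python3 -m jog '{"turn":[[0,0,0],[0,0,0],[0,0,0],[0,0,-0.24],[0,0,-0.5],[0,0,-0.5],[0,0,-0.5],[0,0,-0.5],[0,0,-0.4],[0,0,-0.2]],"delta_pos":[[0,0,0.4],[0,0,0.7],[0,0,0.5],[0.25,-0.4,0],[0.45,-0.75,0],[0.45,-0.75,0],[0.45,-0.75,0],[0.45,-0.75,0],[0.45,-0.65,0],[0.25,-0.42,0]],"hand":[-1,-1,-1,-1,-1,-1,-1,-1,-1,-1]}'
python3 -m jog '{"turn":[[0,0,0],[0,0,0],[0,0,0],[0,0,0],[0,0,0],[0,0,0],[0,0,0],[0,0,0],[0,0,0],[0,0,0]],"delta_pos":[[0,0,0],[0,0,-0.2],[0,0,-0.3],[0,0,-0.3],[0,0,-0.1],[0,0,0],[0,0,0],[0,0,0],[0,0,0],[0,0,0]],"hand":[-1,-1,-1,-1,-1,-1,-1,-1,-1,-1]}'
python3 - <<'E'
from h import *
c=snap("wrist"); held(c); print(c["s"]["ee_pos"]); cv2.imwrite("pics/w12.png",c["frame"][:,:,::-1])
print(" slot",find(c,S["blue"],.05,.018,.03,.023))
E
```

```text
time: 19.15
ee_pos: [0.5731, -0.3361, 0.0988]
tcp_rot: [180.0, -0.0, 5.6]
wrist_force: [0.2, 1.4, -0.2]
opening: 0.029
time: 20.15
ee_pos: [0.5723, -0.3339, 0.0547]
tcp_rot: [180.0, -0.0, 5.8]
wrist_force: [0.2, 0.6, -1.5]
opening: 0.0291
held: mid [ 0.0002  0.0002 -0.0222] span [0.0586 0.03   0.0046] topz -0.0229
[ 0.5723132  -0.3338702   0.05474175]
 slot (array([ 0.5889, -0.3329,  0.0477,  0.046 ]), 5.8, array([ 0.6013, -0.3324]), np.float64(0.0226), 1542)
```

View pics/w12.png

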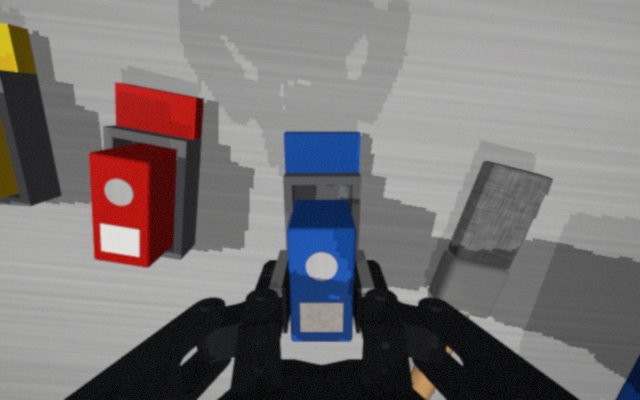

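```bash
python3 -m jog '{"turn":[[0,0,0],[0,0,0],[0,0,0],[0,0,0],[0,0,0],[0,0,0],[0,0,0],[0,0,0],[0,0,0],[0,0,0]],"delta_pos":[[0.01,-0.01,-0.05],[0,0,-0.1],[0,0,-0.12],[0,0,-0.12],[0,0,-0.1],[0,0,-0.08],[0,0,-0.04],[0,0,0],[0,0,0],[0,0,0]],"hand":[-1,-1,-1,-1,-1,-1,-1,-1,-1,-1]}'
```

```text
time: 21.2
ee_pos: [0.5724, -0.3341, 0.0258]
tcp_rot: [180.0, -0.0, 5.8]
wrist_force: [-8.7, 4.2, 15.0]
opening: 0.0291
```

```bash
python3 -m jog '{"turn":[[0,0,0],[0,0,0],[0,0,0],[0,0,0],[0,0,0],[0,0,0],[0,0,0],[0,0,0],[0,0,0],[0,0,0]],"delta_pos":[[0,0,0.02],[0,0,0],[0,0,0],[0,0,0],[0,0,0.3],[0,0,0.8],[0,0,0.9],[0,0,0.8],[0,0,0.8],[0,0,0]],"hand":[-1,0.2,0.2,0.2,0.2,0.2,0.2,0.2,0.2,0.2]}'
python3 - <<'E'
from h import *
c=snap("wrist"); cv2.imwrite("pics/w13.png",c["frame"][:,:,::-1]);P=cloud(c); print(c["s"]["ee_pos"])
for k in S:
  print("in slot",k,find(c,S[k],.05,.040,.06,.049,P)); print(" slot",find(c,S[k],.05,.018,.03,.023,P))
c=snap("top"); cv2.imwrite("pics/t13.png",c["frame"][:,:,::-1])
E
```

```text
time: 22.2
ee_pos: [0.574, -0.3351, 0.2128]
tcp_rot: [179.7, -0.5, 5.8]
wrist_force: [0.2, -0.4, 1.2]
opening: 0.0512
[ 0.57404817 -0.33506042  0.21276723]
in slot yellow (array([ 0.6118, -0.1365,  0.0597,  0.0349]), 1.9, array([ 0.6128, -0.1361]), np.float64(0.0488), 2195)
 slot (array([ 0.6126, -0.1346,  0.0768,  0.0489]), 1.8, array([ 0.618 , -0.1455]), np.float64(0.0227), 1225)
in slot red (array([ 0.5879, -0.2292,  0.0606,  0.0319]), -4.7, array([ 0.5888, -0.229 ]), np.float64(0.0488), 1848)
 slot (array([ 0.5882, -0.2268,  0.0767,  0.0472]), -4.5, array([ 0.5985, -0.2379]), np.float64(0.0227), 844)
in slot blue (array([ 0.5732, -0.3345,  0.06  ,  0.0298]), 5.8, array([ 0.5741, -0.3344]), np.float64(0.0488), 1618)
 slot (array([ 0.5743, -0.3345,  0.0757,  0.046 ]), 5.8, array([ 0.5821, -0.3336]), np.float64(0.0226), 807)
```

View pics/t13.png

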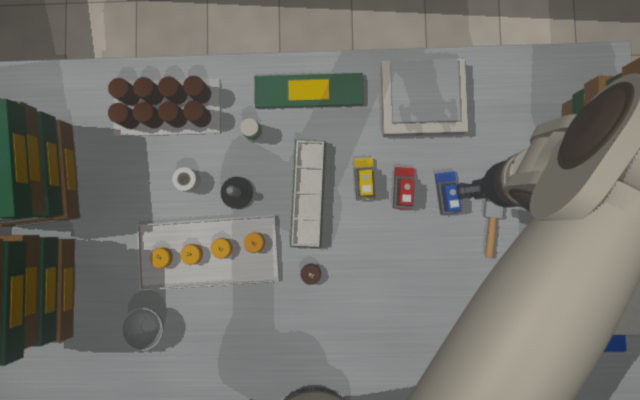

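```bash
python3 -m jog '{"turn":[[0,0,0.5],[0,0,0.8],[0,0,0.8],[0,0,0.8],[0,0,0.8],[0,0,0.8],[0,0,0.8],[0,0,0.8],[0,0,0.8],[0,0,0.8]],"delta_pos":[[0,0.4,0],[0,0.7,0],[0,0.7,0],[0,0.7,0],[0,0.7,0],[0,0.7,0],[0,0.7,0],[0,0.7,0],[0,0.7,0],[0,0.7,0]],"hand":[1,1,1,1,1,1,1,1,1,1]}'
python3 -m jog '{"turn":[[0,0,0.8],[0,0,0.8],[0,0,0.8],[0,0,0.43],[0,0,0],[0,0,0],[0,0,0],[0,0,0],[0,0,0],[0,0,0]],"delta_pos":[[0.15,0.7,0],[0.15,0.7,0],[0.15,0.7,0],[0.15,0.7,0],[0.15,0.7,0],[0.15,0.7,0],[0.15,0.5,0],[0,0.3,0],[0,0,0],[0,0,0]],"hand":[1,1,1,1,1,1,1,1,1,1]}'
python3 - <<'E'
from h import *
c=snap("wrist"); cv2.imwrite("pics/w14.png",c["frame"][:,:,::-1]);P=cloud(c); print(c["s"]["ee_pos"],c["s"]["q"])
print("roll",find(c,(.63,.2993),.05,.035,.05,.04,P)); print("base",find(c,(.598,.18),.05,.006,.018,.01,P));print("spin",find(c,(.598,.18),.03,.06,.08,.071,P))
E
```

```text
time: 23.3
ee_pos: [0.5719, 0.0022, 0.2036]
tcp_rot: [-179.9, 0.0, 67.6]
wrist_force: [0.1, 0.3, -0.1]
opening: 0.0855
time: 24.3
ee_pos: [0.6247, 0.2501, 0.2043]
tcp_rot: [-179.9, 0.0, 90.0]
wrist_force: [0.6, 0.3, 0.1]
opening: 0.0851
[0.62472655 0.25010303 0.20429241] [ 2.18259146e+01  2.24542298e+01  2.79188679e+01  9.55353067e+01
 -1.82115572e-02  1.11802696e+02]
roll (array([0.6317, 0.3027, 0.0565, 0.056 ]), 0.1, array([0.6315, 0.3032]), np.float64(0.0397), 2067)
base (array([0.5992, 0.1847, 0.0786, 0.0785]), -11.2, array([0.5997, 0.1892]), np.float64(0.0096), 2516)
spin (array([0.5993, 0.1877, 0.0225, 0.0202]), 89.2, array([0.5995, 0.1874]), np.float64(0.0677), 348)
```

View pics/w14.png

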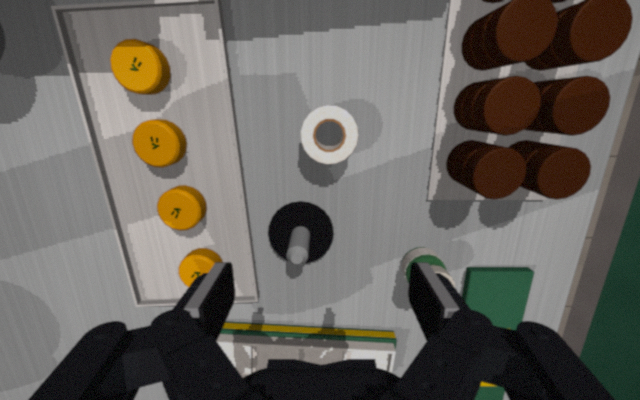

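```bash
python3 -m jog '{"turn":[[0,0,0],[0,0,0],[0,0,0],[0,0,0],[0,0,0],[0,0,0],[0,0,0],[0,0,0],[0,0,0],[0,0,0]],"delta_pos":[[0.06,0.3,0],[0.06,0.4,-0.3],[0,0.3,-0.5],[0,0,-0.6],[0,0,-0.4],[0,0,-0.2],[0,0,0],[0,0,0],[0,0,0],[0,0,0]],"hand":[1,1,1,1,1,1,1,1,1,1]}'
python3 - <<'E'
from h import *
c=snap("wrist"); cv2.imwrite("pics/w15.png",c["frame"][:,:,::-1]);P=cloud(c); print(c["s"]["ee_pos"])
print("roll",find(c,(.63,.3),.05,.035,.05,.04,P));
E
```

```text
time: 25.35
ee_pos: [0.6317, 0.3009, 0.1062]
tcp_rot: [179.9, -0.1, 90.0]
wrist_force: [0.2, 1.2, 0.3]
opening: 0.0855
[0.63169672 0.30092698 0.10616708]
roll (array([0.6318, 0.3035, 0.0568, 0.0565]), 90.0, array([0.6315, 0.3043]), np.float64(0.0396), 3553)
```

View pics/w15.png

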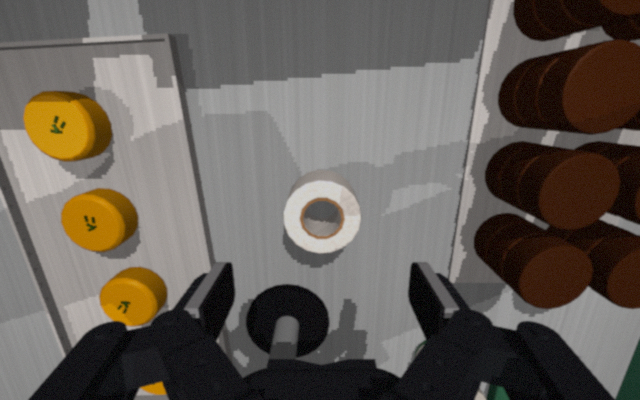

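```bash
python3 -m jog '{"turn":[[0,0,0],[0,0,0],[0,0,0],[0,0,0],[0,0,0],[0,0,0],[0,0,0],[0,0,0],[0,0,0],[0,0,0]],"delta_pos":[[0,0.02,-0.5],[0,0,-0.6],[0,0,-0.5],[0,0,-0.12],[0,0,0],[0,0,0],[0,0,0],[0,0,0],[0,0,0],[0,0,0]],"hand":[1,1,1,1,1,-1,-1,-1,-1,-1]}'
python3 - <<'E'
from h import *
c=snap("wrist"); cv2.imwrite("pics/w16.png",c["frame"][:,:,::-1]);P=cloud(c); s=c["s"];print(s["ee_pos"])
print("roll",find(c,(.63,.3),.06,.035,.05,.04,P)); held(c,.03)
E
```

```text
time: 26.4
ee_pos: [0.6323, 0.3023, 0.0212]
tcp_rot: [179.8, -0.1, 90.0]
wrist_force: [-0.2, -0.4, 6.2]
opening: 0.0549
[0.63226821 0.30225625 0.02121725]
roll (array([0.6305, 0.3026, 0.0729, 0.0617]), -36.1, array([0.6314, 0.3055]), np.float64(0.0397), 9704)
held: mid [ 0.0012 -0.0009 -0.0173] span [0.0544 0.0531 0.0049] topz -0.0184
```

View pics/w16.png

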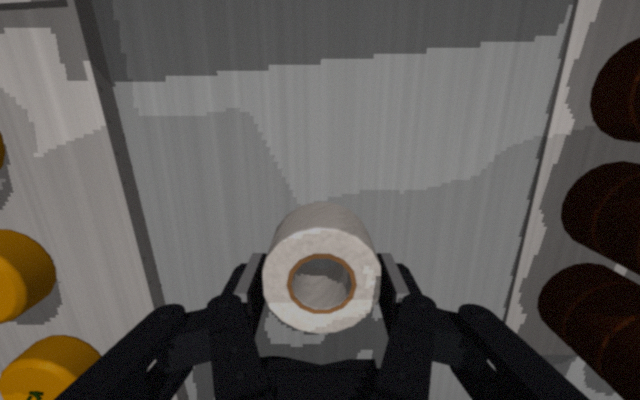

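```bash
python3 -m jog '{"turn":[[0,0,0],[0,0,0],[0,0,0],[0,0,0],[0,0,0],[0,0,0],[0,0,0],[0,0,0],[0,0,0],[0,0,0]],"delta_pos":[[0,0,0.4],[0,0,0.6],[0,0,0.6],[0,0,0.4],[-0.1,-0.3,0],[-0.2,-0.5,0],[-0.2,-0.7,0],[-0.1,-0.5,0],[-0.08,-0.3,0],[0,0,0]],"hand":[-1,-1,-1,-1,-1,-1,-1,-1,-1,-1]}'
python3 - <<'E'
from h import *
c=snap("wrist"); cv2.imwrite("pics/w17.png",c["frame"][:,:,::-1]);P=cloud(c); s=c["s"];print(s["ee_pos"])
held(c,.03)
print("base",find(c,(.598,.18),.05,.006,.018,.01,P))
c=snap("top"); cv2.imwrite("pics/t17.png",c["frame"][100:300,100:340,::-1].repeat(3,0).repeat(3,1)); P=cloud(c)
z=s["ee_pos"][2]+.0188; print("roll top cam",find(c,s["ee_pos"][:2],.05,z-.01,z+.01,z,P))
E
```

```text
time: 27.45
ee_pos: [0.5971, 0.1853, 0.1197]
tcp_rot: [179.9, -0.0, 89.9]
wrist_force: [0.3, 0.7, -0.8]
opening: 0.0554
[0.59713587 0.18533674 0.11967539]
held: mid [ 0.0012 -0.0009 -0.0174] span [0.0541 0.0533 0.0048] topz -0.0184
base (array([0.5994, 0.196 , 0.0785, 0.0543]), -3.1, array([0.5993, 0.1987]), np.float64(0.0097), 3478)
roll top cam (array([0.5951, 0.1665, 0.0799, 0.0255]), -2.6, array([0.594 , 0.1681]), np.float64(0.1382), 224)
```

View pics/w17.png

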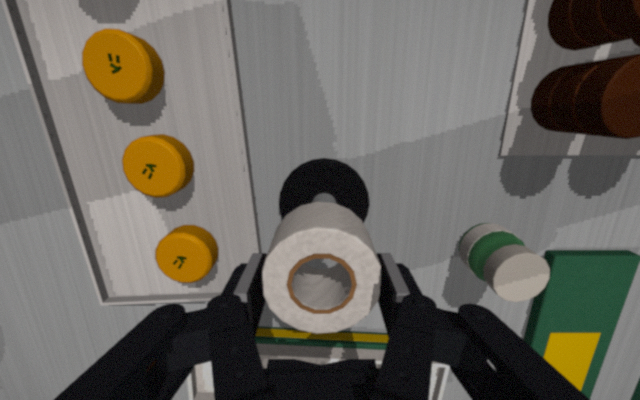

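View pics/t17.png

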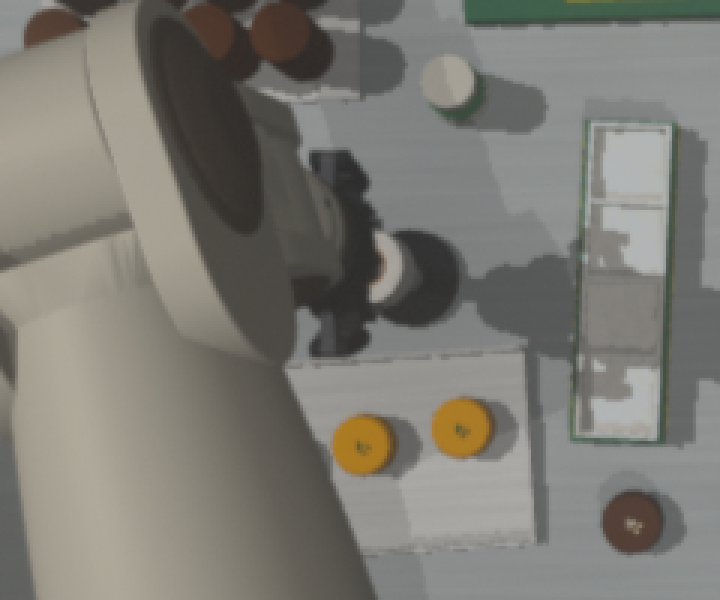

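```bash
python3 -m jog '{"turn":[[0,0,0],[0,0,0],[0,0,0],[0,0,0],[0,0,0],[0,0,0],[0,0,0],[0,0,0],[0,0,0],[0,0,0]],"delta_pos":[[0.035,-0.085,0],[0,0,0],[0,0,-0.1],[0,0,-0.1],[0,0,-0.05],[0,0,0],[0,0,0],[0,0,0],[0,0,0],[0,0,0]],"hand":[-1,-1,-1,-1,-1,-1,-1,-1,-1,-1]}'
python3 - <<'E'
from h import *
c=snap("side"); s=c["s"];print(s["ee_pos"])
u,v=proj(c,np.array([.599,.181,.06])); print(u,v)
u,v=int(u),int(v); cv2.imwrite("pics/s18.png",cv2.resize(c["frame"][v-40:v+40,u-50:u+50,::-1],None,fx=7,fy=7,interpolation=cv2.INTER_CUBIC))
c=snap("wrist"); cv2.imwrite("pics/w18.png",c["frame"][:,:,::-1])
E
```

```text
time: 28.55
ee_pos: [0.599, 0.1825, 0.1065]
tcp_rot: [180.0, -0.0, 90.0]
wrist_force: [-0.0, 0.4, -0.2]
opening: 0.0549
[0.59895471 0.18249059 0.1064752 ]
290.8668887238769 165.92333903712603
```

View pics/s18.png

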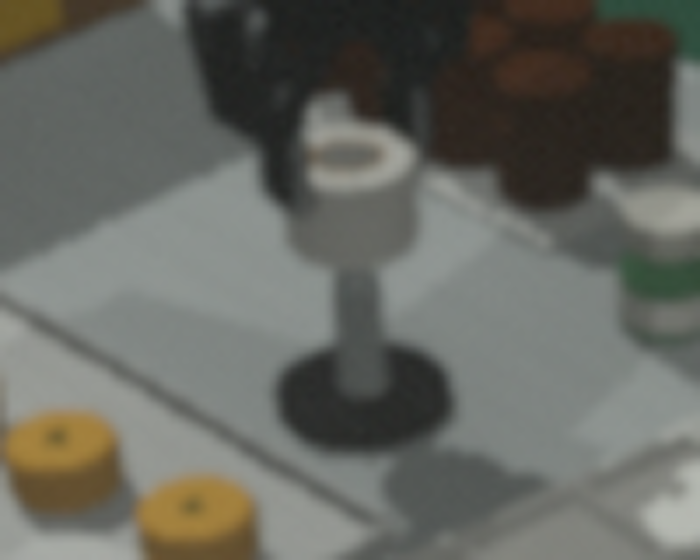

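View pics/w18.png

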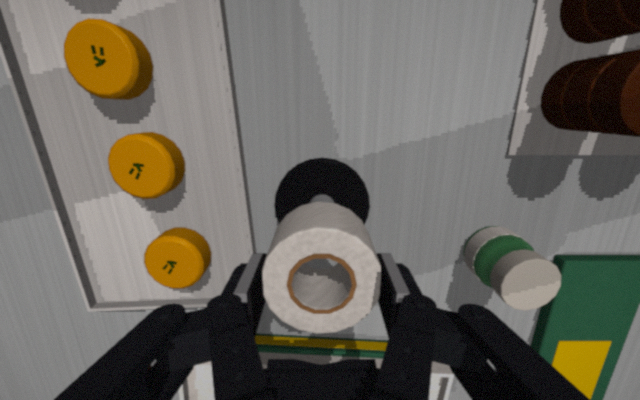

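```bash
python3 -m jog '{"turn":[[0,0,0],[0,0,0],[0,0,0],[0,0,0],[0,0,0],[0,0,0],[0,0,0],[0,0,0],[0,0,0],[0,0,0]],"delta_pos":[[0,-0.026,0],[0,0,-0.1],[0,0,-0.1],[0,0,-0.1],[0,0,-0.1],[0,0,-0.1],[0,0,-0.1],[0,0,0],[0,0,0],[0,0,0]],"hand":[-1,-1,-1,-1,-1,-1,-1,-1,-1,-1]}'
```

```text
time: 29.65
ee_pos: [0.599, 0.1812, 0.0766]
tcp_rot: [180.0, -0.0, 90.0]
wrist_force: [-0.3, -0.1, -1.3]
opening: 0.0549
```

```bash
python3 -m jog '{"turn":[[0,0,0],[0,0,0],[0,0,0],[0,0,0],[0,0,0],[0,0,0],[0,0,0],[0,0,0],[0,0,0],[0,0,0]],"delta_pos":[[0,0,-0.12],[0,0,-0.14],[0,0,-0.14],[0,0,-0.14],[0,0,-0.14],[0,0,-0.1],[0,0,-0.08],[0,0,-0.05],[0,0,0],[0,0,0]],"hand":[-1,-1,-1,-1,-1,-1,-1,-1,-1,-1]}'
```

```text
time: 30.65
ee_pos: [0.599, 0.1812, 0.0313]
tcp_rot: [180.0, -0.0, 90.0]
wrist_force: [-2.3, -0.4, 2.5]
opening: 0.055
```

```bash
python3 -m jog '{"turn":[[0,0,0],[0,0,0],[0,0,0],[0,0,0],[0,0,0],[0,0,0],[0,0,0],[0,0,0],[0,0,0],[0,0,0]],"delta_pos":[[0,0,0],[0,0,0],[0,0,0],[0,0,0.4],[0,0,0.8],[0,0,0.9],[0,0,0.9],[0,0,0.5],[0,0,0.2],[0,0,0]],"hand":[1,1,1,1,1,1,1,1,1,1]}'
python3 - <<'E'
from h import *
c=snap("wrist"); cv2.imwrite("pics/w19.png",c["frame"][:,:,::-1]);P=cloud(c); s=c["s"];print(s["ee_pos"])
print("roll",find(c,(.599,.181),.05,.043,.056,.05,P)); print("spin",find(c,(.598,.18),.03,.06,.08,.071,P,20))
c=snap("side"); cv2.imwrite("pics/s19.png",c["frame"][:,:,::-1])
E
```

```text
time: 31.65
ee_pos: [0.5994, 0.1813, 0.2165]
tcp_rot: [179.9, -0.0, 90.0]
wrist_force: [0.6, 0.4, -0.9]
opening: 0.0852
[0.59940039 0.18133896 0.21654455]
roll (array([0.5985, 0.1823, 0.0571, 0.0567]), -90.0, array([0.5983, 0.1833]), np.float64(0.0497), 1826)
spin (array([0.599 , 0.1852, 0.0212, 0.0206]), -90.0, array([0.5987, 0.185 ]), np.float64(0.068), 376)
```

View pics/w19.png

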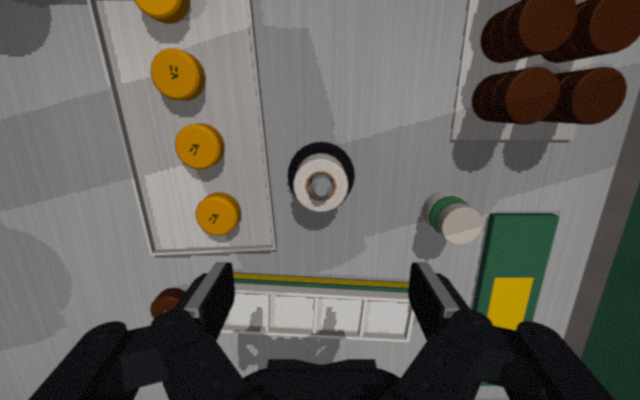

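View pics/s19.png

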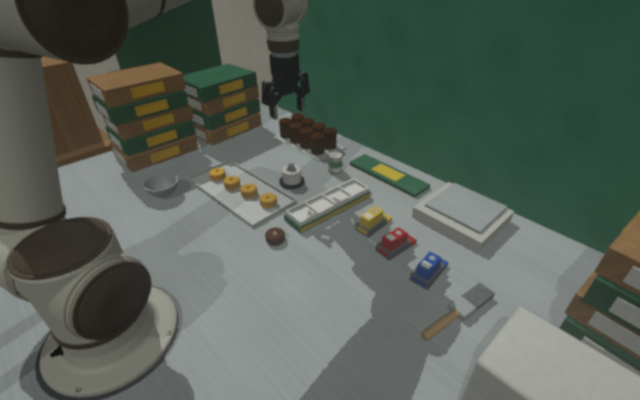

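```bash
cat >> h.py <<'E'
def cookies(c,P=None,z=.027):
    P=cloud(c) if P is None else P; out=[]
    for b,s,ce in blobs(cmask(c["frame"],"gold",110,60)|cmask(c["frame"],"yellow",110,60),60):
        v,u=np.nonzero(b); 
        q=onz(c,*ce,z)
        out.append(q)
        bb=b.copy()
        m=(np.hypot(P[...,0]-q[0],P[...,1]-q[1])<.033)&(abs(P[...,2]-z)<.004)&(c["range_z"]>0)
        if m.sum()<60: continue
        p=toplane(c,m,z); (cx,cy),r=cv2.minEnclosingCircle(p.astype(np.float32).reshape(-1,1,2))
        (mx,my)=(p.min(0)+p.max(0))/2
        print("cookie circ",round(cx,4),round(cy,4),"r",round(r,4),"bbox",mx.round(4),my.round(4),"rect",rect(p)[0],"z",np.median(P[m][:,2]).round(4))
E
python3 - <<'E'
from h import *
for n in("wrist","top"):
    c=snap(n);P=cloud(c); print(n); cookies(c,P)
    print("box",find(c,(.59,.004),.16,.030,.042,.034,P))
E
```

```text
wrist
cookie circ 0.4446 0.3392 r 0.0267 bbox 0.4448 0.3351 rect [0.4448 0.3351 0.0438 0.0395] z 0.0263
cookie circ 0.4517 0.2913 r 0.0249 bbox 0.4515 0.2914 rect [0.4513 0.2912 0.0488 0.0482] z 0.0266
cookie circ 0.4651 0.2188 r 0.0249 bbox 0.4649 0.2188 rect [0.4649 0.2188 0.0482 0.0478] z 0.0266
cookie circ 0.4771 0.1397 r 0.0248 bbox 0.477 0.14 rect [0.477  0.1394 0.0482 0.048 ] z 0.0265
cookie circ 0.5966 0.0383 r 0.0287 bbox 0.5966 0.0331 rect [0.5963 0.0324 0.0571 0.0184] z 0.026
box (array([0.5936, 0.0076, 0.2478, 0.0693]), -3.8, array([0.6002, 0.0054]), np.float64(0.033), 2079)
top
cookie circ 0.475 0.1358 r 0.0245 bbox 0.4748 0.1359 rect [0.4748 0.1359 0.0458 0.0453] z 0.027
cookie circ 0.4627 0.2154 r 0.0249 bbox 0.4632 0.2156 rect [0.4632 0.2156 0.0478 0.0459] z 0.027
cookie circ 0.4514 0.2846 r 0.0239 bbox 0.4514 0.281 rect [0.4552 0.2766 0.0475 0.0221] z 0.0268
cookie circ 0.3649 0.5862 r 0.0311 bbox 0.3649 0.585 rect [0.3649 0.585  0.0619 0.0074] z 0.0275
box (array([0.5905, 0.0038, 0.2518, 0.066 ]), -3.8, array([0.5898, 0.0039]), np.float64(0.0339), 573)
```

```bash
python3 -m jog '{"turn":[[0,0,0],[0,0,0],[0,0,0],[0,0,0],[0,0,0],[0,0,0],[0,0,0],[0,0,0],[0,0,0],[0,0,0]],"delta_pos":[[-0.3,-0.1,0],[-0.6,-0.2,-0.2],[-0.6,-0.2,-0.5],[-0.6,-0.2,-0.5],[-0.37,-0.17,-0.5],[0,0,-0.4],[0,0,-0.2],[0,0,0],[0,0,0],[0,0,0]],"hand":[1,1,1,1,1,1,1,1,1,1]}'
python3 - <<'E'
from h import *
c=snap("wrist"); print(c["s"]["ee_pos"]);cookies(c); cv2.imwrite("pics/w20.png",c["frame"][:,:,::-1])
E
```

```text
time: 32.85
ee_pos: [0.4761, 0.1379, 0.1016]
tcp_rot: [179.9, -0.0, 90.0]
wrist_force: [0.4, -0.6, -0.1]
opening: 0.0853
[0.47609233 0.13792529 0.1015911 ]
cookie circ 0.4504 0.2646 r 0.0264 bbox 0.4504 0.2598 rect [0.4504 0.2598 0.0431 0.0396] z 0.0263
cookie circ 0.4634 0.2185 r 0.0245 bbox 0.4634 0.2183 rect [0.4634 0.2183 0.0482 0.0478] z 0.0266
cookie circ 0.4755 0.1395 r 0.0246 bbox 0.4755 0.1397 rect [0.4755 0.1397 0.0483 0.048 ] z 0.0265
cookie circ 0.5065 0.0442 r 0.0284 bbox 0.5065 0.04 rect [0.5062 0.0393 0.0564 0.0171] z 0.0265
cookie circ 0.6534 0.0349 r 0.0303 bbox 0.6534 0.0344 rect [0.6534 0.0359 0.0604 0.0066] z 0.0254
```

View pics/w20.png

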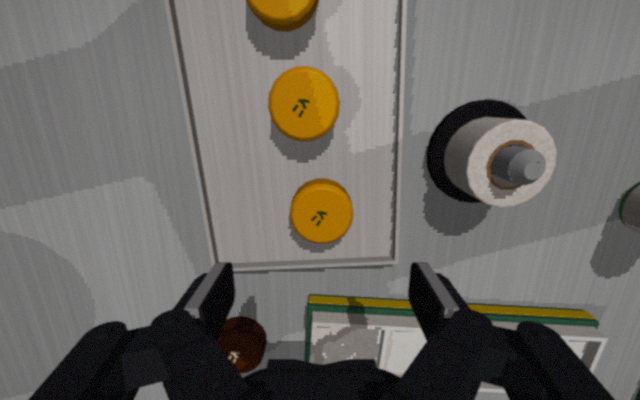

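```bash
python3 -m jog '{"turn":[[0,0,0],[0,0,0],[0,0,0],[0,0,0],[0,0,0],[0,0,0],[0,0,0],[0,0,0],[0,0,0],[0,0,0]],"delta_pos":[[0,0.02,-0.5],[0,0,-0.6],[0,0,-0.5],[0,0,-0.21],[0,0,0],[0,0,0],[0,0,0],[0,0,0],[0,0,0],[0,0,0]],"hand":[0.7,0.7,0.7,0.7,0.7,-1,-1,-1,-1,-1]}' 40
python3 - <<'E'
from h import *
c=snap("wrist"); print(c["s"]["ee_pos"]);cookies(c); cv2.imwrite("pics/w21.png",c["frame"][:,:,::-1])
E
```

```text
time: 33.9
ee_pos: [0.4765, 0.1391, 0.0122]
tcp_rot: [179.8, -0.0, 90.0]
wrist_force: [-0.3, -1.3, 6.4]
opening: 0.0485
[0.47651163 0.13905462 0.012247  ]
cookie circ 0.4635 0.2184 r 0.0243 bbox 0.4635 0.2183 rect [0.4636 0.2183 0.0481 0.0473] z 0.0266
cookie circ 0.4755 0.1437 r 0.0339 bbox 0.4754 0.1406 rect [0.4739 0.1411 0.0598 0.0491] z 0.0266
```

View pics/w21.png

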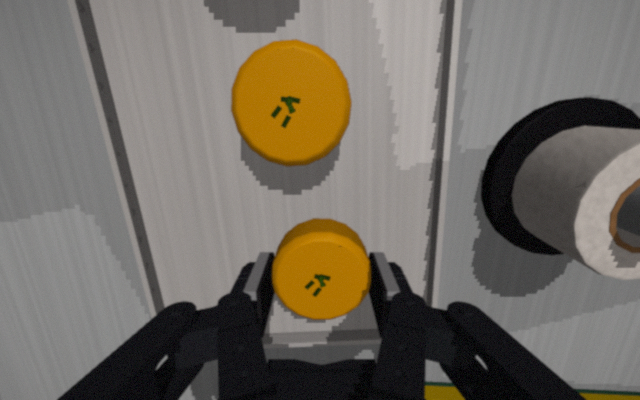

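```bash
python3 -m jog '{"turn":[[0,0,0],[0,0,0],[0,0,0.5],[0,0,0.9],[0,0,0.9],[0,0,0.9],[0,0,0.9],[0,0,0.9],[0,0,0.9],[0,0,0.9]],"delta_pos":[[0,0,0.5],[0,0,0.7],[0,0,0.7],[0.2,-0.2,0.2],[0.25,-0.3,0],[0.25,-0.3,0],[0.25,-0.3,0],[0.25,-0.3,0],[0.25,-0.3,0],[0.25,-0.3,0]],"hand":[-1,-1,-1,-1,-1,-1,-1,-1,-1,-1]}'
python3 -m jog '{"turn":[[0,0,0.9],[0,0,0.9],[0,0,0.9],[0,0,0.9],[0,0,0.37],[0,0,0],[0,0,0],[0,0,0],[0,0,0],[0,0,0]],"delta_pos":[[0.25,-0.3,0],[0.25,-0.3,0],[0.11,-0.07,0],[0,0,0],[0,0,0],[0,0,0],[0,0,0],[0,0,0],[0,0,0],[0,0,0]],"hand":[-1,-1,-1,-1,-1,-1,-1,-1,-1,-1]}'
cat >> h.py <<'E'
def heldc(c):
    L=tool(c); m=(cmask(c["frame"],"gold",110,40)|cmask(c["frame"],"yellow",110,40))&(np.hypot(L[...,0],L[...,1])<.04)&(L[...,2]<-.002)
    z=np.percentile(L[m][:,2],20); m&=abs(L[...,2]-z)<.003
    lo,hi=np.percentile(L[m],[0.5,99.5],axis=0); print("held cookie mid",((lo+hi)/2).round(4),"span",(hi-lo).round(4),"z",z.round(4))
E
python3 - <<'E'
from h import *
c=snap("wrist"); s=c["s"]; print(s["ee_pos"],s["tcp_rot"],s["q"].round(1)); heldc(c)
print("box",find(c,(.592,.005),.16,.030,.042,.034)); cv2.imwrite("pics/w22.png",c["frame"][:,:,::-1])
c=snap("top"); cookies(c)
E
```

```text
time: 34.95
ee_pos: [0.5612, 0.038, 0.1163]
tcp_rot: [179.9, 0.1, 144.7]
wrist_force: [-0.4, 0.5, -0.3]
opening: 0.0483
time: 35.95
ee_pos: [0.5909, 0.0053, 0.1154]
tcp_rot: [180.0, 0.0, 176.2]
wrist_force: [-0.1, -0.3, -0.3]
opening: 0.0481
[0.59088081 0.00528509 0.11536357] [1.79999401e+02 4.23948598e-03 1.76156412e+02] [ 0.5  9.8  2.6 82.8  0.   4.4]
held cookie mid [ 0.0017 -0.0001 -0.0138] span [0.0447 0.0461 0.004 ] z -0.0148
box (array([0.5401, 0.0094, 0.1492, 0.0659]), -3.7, array([0.5259, 0.0106]), np.float64(0.0334), 4107)
cookie circ 0.4624 0.2153 r 0.0248 bbox 0.4632 0.2156 rect [0.4626 0.2162 0.0473 0.0463] z 0.0269
cookie circ 0.4497 0.288 r 0.0249 bbox 0.4491 0.2883 rect [0.4491 0.2883 0.0461 0.0456] z 0.0269
cookie circ 0.4426 0.3627 r 0.0248 bbox 0.4421 0.3624 rect [0.4421 0.3624 0.0484 0.0473] z 0.0267
```

View pics/w22.png

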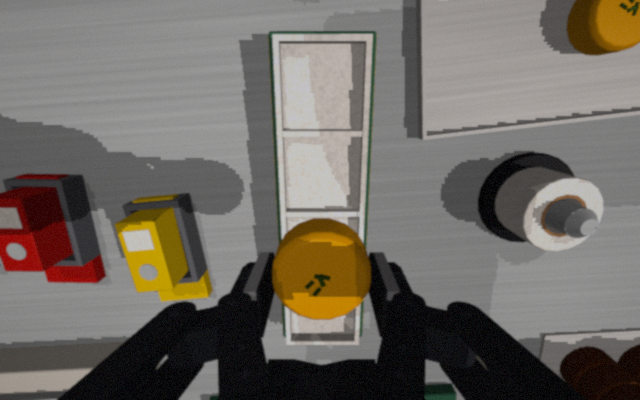

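Run:
```python
from h import *
c=snap("wrist"); f=c["frame"].astype(int)
print(f[124:138,318].sum(1).tolist()); print(f[203:218,322].sum(1).tolist()); print(f[40:48,318].sum(1).tolist())
for v in(131.,210.5): print(v,onz(c,322,v,.034).round(4))
print(f[170,268:292].sum(1).tolist(),f[170,350:380].sum(1).tolist())
for u in(277.,369.): print(onz(c,u,170,.034).round(4))
cv2.imwrite("pics/z22.png",cv2.resize(c["frame"][25:225,260:390,::-1],None,fx=4,fy=3))
```

```text
[566, 559, 567, 556, 517, 393, 380, 495, 561, 569, 577, 567, 553, 520]
[579, 570, 572, 576, 561, 472, 324, 287, 370, 492, 562, 569, 572, 552, 472]
[441, 307, 261, 348, 475, 526, 518, 524]
131.0 [0.5273 0.0099 0.034 ]
210.5 [0.5876 0.0059 0.034 ]
[286, 298, 288, 294, 288, 283, 241, 189, 148, 241, 404, 549, 579, 576, 572, 519, 454, 467, 514, 535, 550, 575, 581, 576] [323, 326, 316, 318, 323, 318, 317, 314, 306, 286, 289, 407, 506, 528, 530, 513, 438, 276, 199, 242, 319, 374, 380, 380, 382, 376, 379, 372, 375, 376]
[ 0.5534 -0.0255  0.034 ]
[0.558 0.043 0.034]
```

View pics/z22.png

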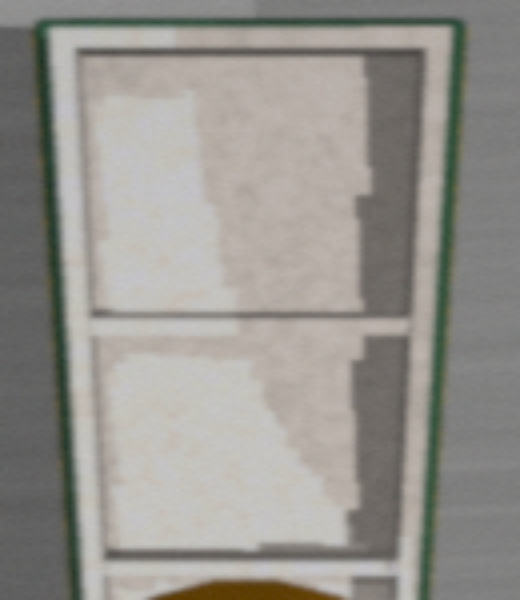

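```bash
python3 -m jog '{"turn":[[0,0,0],[0,0,0],[0,0,0],[0,0,0],[0,0,0],[0,0,0],[0,0,0],[0,0,0],[0,0,0],[0,0,0]],"delta_pos":[[0.3,0,0],[0.5,-0.03,0],[0.5,-0.04,0],[0.4,-0.04,0],[0.19,0,-0.3],[0,0,-0.5],[0,0,-0.3],[0,0,0],[0,0,0],[0,0,0]],"hand":[-1,-1,-1,-1,-1,-1,-1,-1,-1,-1]}'
python3 - <<'E'
from h import *
c=snap("wrist"); s=c["s"]; print(s["ee_pos"],s["q"].round(1)); heldc(c); cv2.imwrite("pics/w23.png",c["frame"][:,:,::-1])
E
```

```text
time: 37.1
ee_pos: [0.6858, -0.0003, 0.0618]
tcp_rot: [180.0, 0.1, 176.2]
wrist_force: [-0.3, -0.5, -0.4]
opening: 0.0484
[ 6.85765487e-01 -2.51755800e-04  6.17551606e-02] [-0.  23.5 13.6 79.9 -0.   3.8]
held cookie mid [ 0.0014 -0.0001 -0.0139] span [0.0454 0.0461 0.0041] z -0.0147
```

View pics/w23.png

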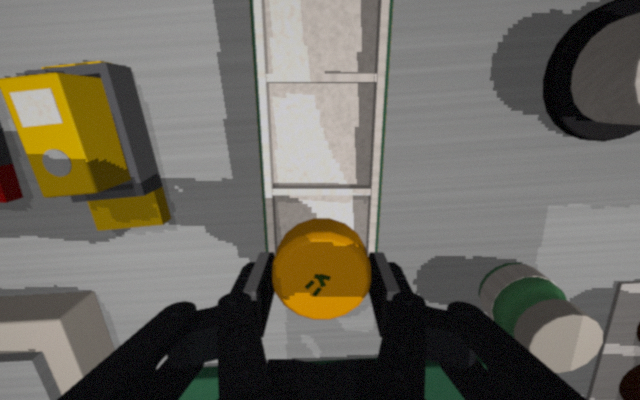

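Run:
```python
from h import *
c=snap("wrist"); f=c["frame"].astype(int)
print(f[182:200,320].sum(1).tolist())
for v in(192,193,194): print(v,onz(c,321,v,.034).round(4))
r=f[165]; print([(u,int(r[u].sum())) for u in range(256,284,1)]); print([(u,int(r[u].sum())) for u in range(360,388,1)])
```

```text
[552, 434, 364, 306, 297, 315, 428, 553, 586, 591, 586, 589, 581, 556, 556, 553, 548, 538]
192 [0.6528 0.0016 0.034 ]
193 [0.6534 0.0016 0.034 ]
194 [0.654  0.0015 0.034 ]
[(256, 296), (257, 288), (258, 286), (259, 240), (260, 177), (261, 168), (262, 296), (263, 464), (264, 579), (265, 614), (266, 609), (267, 599), (268, 598), (269, 566), (270, 485), (271, 414), (272, 429), (273, 489), (274, 524), (275, 536), (276, 563), (277, 599), (278, 596), (279, 599), (280, 598), (281, 595), (282, 594), (283, 604)]
[(360, 329), (361, 332), (362, 332), (363, 324), (364, 325), (365, 320), (366, 319), (367, 314), (368, 314), (369, 291), (370, 262), (371, 259), (372, 374), (373, 493), (374, 540), (375, 556), (376, 554), (377, 556), (378, 535), (379, 463), (380, 315), (381, 207), (382, 267), (383, 336), (384, 379), (385, 395), (386, 392), (387, 400)]
```

```bash
python3 -m jog '{"turn":[[0,0,0],[0,0,0],[0,0,0],[0,0,0],[0,0,0],[0,0,0],[0,0,0],[0,0,0],[0,0,0],[0,0,0]],"delta_pos":[[0,0,-0.08],[0,0,-0.12],[0,0,-0.12],[0,0,-0.1],[0,0,-0.08],[0,0,-0.05],[0,0,0],[0,0,0],[0,0,0],[0,0,0]],"hand":[-1,-1,-1,-1,-1,-1,-1,-1,-1,-1]}'
```

```text
time: 38.2
ee_pos: [0.6853, -0.0003, 0.0333]
tcp_rot: [-180.0, 0.0, 176.2]
wrist_force: [-2.7, -0.1, 5.1]
opening: 0.048
```

```bash
python3 -m jog '{"turn":[[0,0,0],[0,0,0],[0,0,0],[0,0,0],[0,0,0],[0,0,0],[0,0,-0.6],[0,0,-0.9],[0,0,-0.9],[0,0,-0.9]],"delta_pos":[[0,0,0],[0,0,0],[0,0,0.2],[0,0,0.5],[0,0,0.7],[0,0,0.6],[-0.3,0.2,0],[-0.5,0.4,0],[-0.5,0.4,0],[-0.5,0.4,0]],"hand":[0.5,0.5,0.5,0.5,0.7,0.7,0.7,0.7,0.7,0.7]}'
python3 - <<'E'
from h import *
c=snap("top"); P=cloud(c); cv2.imwrite("pics/t24.png",c["frame"][100:300,100:480,::-1].repeat(2,0).repeat(2,1)); 
cookies(c,P,.027); print("placed"); cookies(c,P,.048)
E
```

```text
time: 39.2
ee_pos: [0.5946, 0.0702, 0.1334]
tcp_rot: [180.0, 0.0, 149.5]
wrist_force: [0.6, 0.8, 0.5]
opening: 0.0725
cookie circ 0.6877 -0.0014 r 0.0332 bbox 0.6867 -0.0002 rect [ 6.867e-01 -1.000e-04  6.110e-02  6.060e-02] z 0.025
cookie circ 0.616 -0.1335 r 0.0326 bbox 0.618 -0.1337 rect [ 0.6185 -0.1342  0.0591  0.0458] z 0.0243
cookie circ 0.4493 0.2967 r 0.0228 bbox 0.4493 0.3028 rect [0.4497 0.3035 0.0453 0.0167] z 0.0267
cookie circ 0.4428 0.3623 r 0.0249 bbox 0.4421 0.3624 rect [0.4425 0.3622 0.048  0.0474] z 0.0268
placed
cookie circ 0.6836 -0.0029 r 0.0248 bbox 0.684 -0.0024 rect [ 0.6841 -0.0024  0.0478  0.0475] z 0.0476
cookie circ 0.658 0.5866 r 0.0301 bbox 0.658 0.5902 rect [0.6576 0.5901 0.0596 0.0158] z 0.0488
cookie circ 0.6072 0.5844 r 0.0315 bbox 0.6073 0.5857 rect [0.6072 0.5857 0.0627 0.0171] z 0.0501
cookie circ 0.6349 -0.1336 r 0.015 bbox 0.6333 -0.1334 rect [ 0.6332 -0.1333  0.0282  0.0142] z 0.0486
cookie circ 0.6119 -0.1339 r 0.0313 bbox 0.6108 -0.1342 rect [ 0.6108 -0.1339  0.059   0.0304] z 0.0491
cookie circ 0.3927 0.5913 r 0.0325 bbox 0.3927 0.5896 rect [0.3928 0.5901 0.063  0.0192] z 0.0494
cookie circ 0.3751 0.585 r 0.0306 bbox 0.3751 0.5896 rect [0.375  0.5898 0.0609 0.0192] z 0.0494
```

View pics/t24.png

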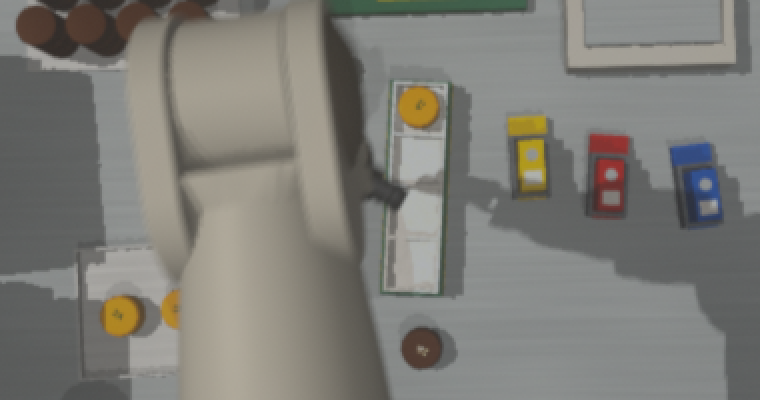

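```bash
python3 -m jog '{"turn":[[0,0,-0.95],[0,0,-0.95],[0,0,-0.95],[0,0,-0.95],[0,0,-0.95],[0,0,-0.95],[0,0,-0.95],[0,0,-0.83],[0,0,0],[0,0,0]],"delta_pos":[[-0.4,0.4,0],[-0.5,0.5,0],[-0.5,0.5,0],[-0.5,0.5,0],[-0.4,0.5,0],[-0.32,0.4,-0.2],[0,0.14,-0.3],[0,0,-0.2],[0,0,0],[0,0,0]],"hand":[0.7,0.7,0.7,0.7,0.7,0.7,0.7,0.7,0.7,0.7]}'
python3 - <<'E'
from h import *
c=snap("wrist"); print(c["s"]["ee_pos"],c["s"]["tcp_rot"]);cookies(c)
E
```

```text
time: 40.25
ee_pos: [0.4646, 0.2167, 0.0985]
tcp_rot: [180.0, -0.0, 90.1]
wrist_force: [0.6, -0.1, 0.6]
opening: 0.0728
[0.46455766 0.21668623 0.09848887] [ 1.79977188e+02 -9.69142424e-03  9.01319199e+01]
cookie circ 0.4434 0.3574 r 0.0229 bbox 0.4434 0.3489 rect [0.4434 0.3488 0.0456 0.0172] z 0.0264
cookie circ 0.4499 0.2918 r 0.0245 bbox 0.4499 0.2919 rect [0.4498 0.2918 0.0485 0.0479] z 0.0266
cookie circ 0.4632 0.2199 r 0.0245 bbox 0.4635 0.22 rect [0.4633 0.2198 0.0482 0.048 ] z 0.0265
cookie circ 0.6019 0.0379 r 0.0174 bbox 0.6019 0.0398 rect [0.6019 0.0398 0.0344 0.0074] z 0.0263
```

```bash
python3 -m jog '{"turn":[[0,0,0],[0,0,0],[0,0,0],[0,0,0],[0,0,0],[0,0,0],[0,0,0],[0,0,0],[0,0,0],[0,0,0]],"delta_pos":[[-0.01,0.04,-0.5],[0,0,-0.6],[0,0,-0.5],[0,0,-0.16],[0,0,0],[0,0,0],[0,0,0],[0,0,0],[0,0,0],[0,0,0]],"hand":[0.7,0.7,0.7,0.7,0.7,-1,-1,-1,-1,-1]}' 40
python3 - <<'E'
from h import *
c=snap("wrist"); heldc(c); print(c["s"]["ee_pos"])
E
```

```text
time: 41.3
ee_pos: [0.465, 0.2191, 0.0119]
tcp_rot: [179.8, -0.1, 90.0]
wrist_force: [0.3, -0.8, 5.4]
opening: 0.0487
held cookie mid [ 0.0007 -0.0011 -0.0143] span [0.0449 0.0464 0.004 ] z -0.0151
[0.46503575 0.21914835 0.01191632]
```

```bash
python3 -m jog '{"turn":[[0,0,0],[0,0,0],[0,0,0.5],[0,0,0.9],[0,0,0.9],[0,0,0.9],[0,0,0.9],[0,0,0.9],[0,0,0.9],[0,0,0.9]],"delta_pos":[[0,0,0.5],[0,0,0.7],[0,0,0.7],[0.2,-0.31,0.1],[0.3,-0.4,0],[0.3,-0.4,0],[0.3,-0.4,0],[0.3,-0.4,0],[0.3,-0.4,0],[0.3,-0.4,0]],"hand":[-1,-1,-1,-1,-1,-1,-1,-1,-1,-1]}'
python3 -m jog '{"turn":[[0,0,0.9],[0,0,0.9],[0,0,0.9],[0,0,0.9],[0,0,0.38],[0,0,0],[0,0,0],[0,0,0],[0,0,0],[0,0,0]],"delta_pos":[[0.3,-0.4,0],[0.3,-0.4,0],[0.3,-0.4,0],[0.25,-0.3,0],[0,-0.1,-0.2],[0,0,-0.4],[0,0,-0.3],[0,0,-0.1],[0,0,0],[0,0,0]],"hand":[-1,-1,-1,-1,-1,-1,-1,-1,-1,-1]}'
cat >> h.py <<'E'
def divider(c,xexp,y):
    "find bright divider top (after dark line) near expected x in wrist view at yaw~176"
    f=c["frame"].astype(int).sum(2); u,v=proj(c,np.array([xexp,y,.034])); u,v=int(round(u)),int(round(v))
    print("expect px",u,v,"col",f[v-10:v+11,u].tolist())
    for dv in(-4,0,4): print(v+dv,onz(c,u,v+dv,.034)[:2].round(4))
E
python3 - <<'E'
from h import *
c=snap("wrist"); s=c["s"]; print(s["ee_pos"],s["tcp_rot"]); heldc(c); cv2.imwrite("pics/w25.png",c["frame"][:,:,::-1]); divider(c,.5915,.0058)
f=c["frame"].astype(int).sum(2); print(list(enumerate(f[165,250:290].tolist(),250))[::1]); print(list(enumerate(f[165,360:395].tolist(),360)))
E
```

```text
time: 42.35
ee_pos: [0.5649, 0.0824, 0.111]
tcp_rot: [179.9, 0.1, 144.6]
wrist_force: [-0.0, 1.0, -0.1]
opening: 0.0482
time: 43.35
ee_pos: [0.6217, 0.0034, 0.0607]
tcp_rot: [180.0, 0.1, 176.2]
wrist_force: [0.2, 0.6, -0.1]
opening: 0.0483
[0.62172165 0.00339738 0.0606872 ] [1.79996885e+02 5.82876516e-02 1.76193561e+02]
held cookie mid [ 0.0017 -0.0003 -0.0142] span [0.045  0.0463 0.004 ] z -0.0151
expect px 322 197 col [592, 532, 378, 295, 298, 404, 549, 583, 587, 581, 590, 572, 545, 521, 511, 526, 528, 541, 553, 585, 581]
193 [0.5889 0.0058]
197 [0.5913 0.0057]
201 [0.5937 0.0055]
[(250, 306), (251, 304), (252, 296), (253, 306), (254, 302), (255, 304), (256, 299), (257, 313), (258, 297), (259, 291), (260, 246), (261, 174), (262, 185), (263, 350), (264, 492), (265, 566), (266, 576), (267, 583), (268, 585), (269, 567), (270, 530), (271, 442), (272, 406), (273, 427), (274, 487), (275, 521), (276, 554), (277, 586), (278, 599), (279, 587), (280, 596), (281, 596), (282, 597), (283, 598), (284, 594), (285, 592), (286, 597), (287, 599), (288, 587), (289, 590)]
[(360, 329), (361, 324), (362, 322), (363, 332), (364, 330), (365, 328), (366, 327), (367, 320), (368, 320), (369, 314), (370, 300), (371, 258), (372, 251), (373, 313), (374, 425), (375, 499), (376, 509), (377, 517), (378, 516), (379, 505), (380, 464), (381, 339), (382, 228), (383, 223), (384, 300), (385, 375), (386, 384), (387, 379), (388, 380), (389, 385), (390, 379), (391, 376), (392, 381), (393, 381), (394, 386)]
```

View pics/w25.png

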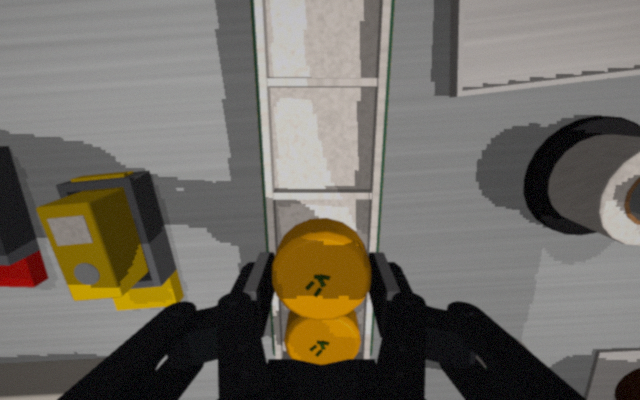

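```bash
python3 -m jog '{"turn":[[0,0,0],[0,0,0],[0,0,0],[0,0,0],[0,0,0],[0,0,0],[0,0,0],[0,0,0],[0,0,0],[0,0,0]],"delta_pos":[[0,0,-0.08],[0,0,-0.12],[0,0,-0.12],[0,0,-0.1],[0,0,-0.08],[0,0,-0.05],[0,0,0],[0,0,0],[0,0,0],[0,0,0]],"hand":[-1,-1,-1,-1,-1,-1,-1,-1,-1,-1]}'
```

```text
time: 44.4
ee_pos: [0.6213, 0.0032, 0.033]
tcp_rot: [180.0, 0.0, 176.2]
wrist_force: [-2.6, 0.1, 6.2]
opening: 0.0482
```

```bash
python3 -m jog '{"turn":[[0,0,0],[0,0,0],[0,0,0],[0,0,0],[0,0,0],[0,0,0],[0,0,-0.6],[0,0,-0.9],[0,0,-0.9],[0,0,-0.9]],"delta_pos":[[0,0,0],[0,0,0],[0,0,0.2],[0,0,0.5],[0,0,0.7],[0,0,0.6],[-0.2,0.4,0],[-0.3,0.5,0],[-0.3,0.5,0],[-0.3,0.5,0]],"hand":[0.5,0.5,0.5,0.5,0.7,0.7,0.7,0.7,0.7,0.7]}'
python3 -m jog '{"turn":[[0,0,-0.95],[0,0,-0.95],[0,0,-0.95],[0,0,-0.95],[0,0,-0.95],[0,0,-0.95],[0,0,-0.95],[0,0,-0.83],[0,0,0],[0,0,0]],"delta_pos":[[-0.4,0.6,0],[-0.4,0.6,0],[-0.4,0.6,0],[-0.4,0.6,0],[-0.4,0.6,0],[-0.32,0.5,-0.2],[0,0.35,-0.3],[0,0,-0.2],[0,0,0],[0,0,0]],"hand":[0.7,0.7,0.7,0.7,0.7,0.7,0.7,0.7,0.7,0.7]}'
python3 - <<'E'
from h import *
c=snap("wrist"); print(c["s"]["ee_pos"],c["s"]["tcp_rot"]);cookies(c)
c=snap("top"); print("placed"); cookies(c,None,.048); cv2.imwrite("pics/t26.png",c["frame"][100:300,100:480,::-1].repeat(2,0).repeat(2,1))
E
```

```text
time: 45.4
ee_pos: [0.5659, 0.099, 0.1331]
tcp_rot: [180.0, 0.0, 149.5]
wrist_force: [1.0, 0.0, 0.4]
opening: 0.0725
time: 46.4
ee_pos: [0.4505, 0.2906, 0.098]
tcp_rot: [180.0, -0.0, 90.1]
wrist_force: [0.3, -0.2, -0.6]
opening: 0.0726
[0.45049291 0.29062508 0.09795683] [ 1.79984549e+02 -5.84607043e-03  9.01296040e+01]
cookie circ 0.443 0.3663 r 0.0245 bbox 0.4432 0.3665 rect [0.4431 0.3662 0.0483 0.0479] z 0.0266
cookie circ 0.4497 0.2931 r 0.0246 bbox 0.4498 0.2933 rect [0.4497 0.293  0.0484 0.048 ] z 0.0265
placed
cookie circ 0.6836 -0.0029 r 0.0248 bbox 0.684 -0.0024 rect [ 0.6841 -0.0024  0.0479  0.0474] z 0.0479
cookie circ 0.658 0.5854 r 0.0298 bbox 0.658 0.5902 rect [0.6575 0.5893 0.0592 0.0176] z 0.0491
cookie circ 0.6072 0.5808 r 0.0317 bbox 0.6072 0.5856 rect [0.6069 0.5844 0.0632 0.0163] z 0.0489
cookie circ 0.6344 -0.1333 r 0.0154 bbox 0.6333 -0.1333 rect [ 0.6332 -0.1333  0.0282  0.0142] z 0.049
cookie circ 0.6116 -0.134 r 0.0316 bbox 0.6108 -0.1342 rect [ 0.6108 -0.1339  0.059   0.0304] z 0.0491
cookie circ 0.6197 0.0008 r 0.0246 bbox 0.6198 0.0012 rect [0.6199 0.0012 0.047  0.0468] z 0.0478
```

View pics/t26.png

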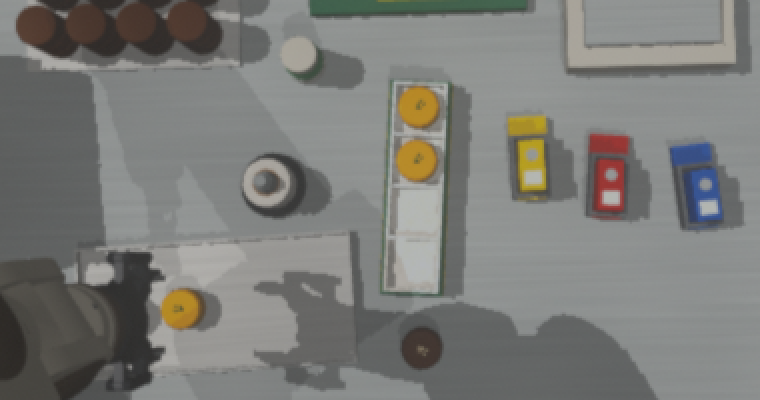

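```bash
python3 -m jog '{"turn":[[0,0,0],[0,0,0],[0,0,0],[0,0,0],[0,0,0],[0,0,0],[0,0,0],[0,0,0],[0,0,0],[0,0,0]],"delta_pos":[[-0.01,0.03,-0.5],[0,0,-0.6],[0,0,-0.5],[0,0,-0.15],[0,0,0],[0,0,0],[0,0,0],[0,0,0],[0,0,0],[0,0,0]],"hand":[0.7,0.7,0.7,0.7,0.7,-1,-1,-1,-1,-1]}' 40
python3 - <<'E'
from h import *
c=snap("wrist"); heldc(c); print(c["s"]["ee_pos"])
E
```

```text
time: 47.5
ee_pos: [0.4509, 0.2928, 0.0119]
tcp_rot: [179.8, -0.1, 89.9]
wrist_force: [-0.3, -0.4, 5.5]
opening: 0.0482
held cookie mid [ 0.0004 -0.0011 -0.0142] span [0.0448 0.0464 0.004 ] z -0.0151
[0.45094755 0.29277168 0.0119179 ]
```

```bash
python3 -m jog '{"turn":[[0,0,0],[0,0,0],[0,0,0.5],[0,0,0.9],[0,0,0.9],[0,0,0.9],[0,0,0.9],[0,0,0.9],[0,0,0.9],[0,0,0.9]],"delta_pos":[[0,0,0.5],[0,0,0.7],[0,0,0.7],[0.15,-0.4,0.1],[0.2,-0.55,0],[0.2,-0.55,0],[0.2,-0.55,0],[0.2,-0.55,0],[0.2,-0.55,0],[0.2,-0.55,0]],"hand":[-1,-1,-1,-1,-1,-1,-1,-1,-1,-1]}'
python3 -m jog '{"turn":[[0,0,0.9],[0,0,0.9],[0,0,0.9],[0,0,0.9],[0,0,0.38],[0,0,0],[0,0,0],[0,0,0],[0,0,0],[0,0,0]],"delta_pos":[[0.25,-0.55,0],[0.25,-0.55,0],[0.25,-0.55,0],[0.09,-0.35,0],[0,0,-0.2],[0,0,-0.4],[0,0,-0.3],[0,0,-0.1],[0,0,0],[0,0,0]],"hand":[-1,-1,-1,-1,-1,-1,-1,-1,-1,-1]}'
python3 - <<'E'
from h import *
c=snap("wrist"); s=c["s"]; print(s["ee_pos"],s["tcp_rot"]); heldc(c); cv2.imwrite("pics/w27.png",c["frame"][:,:,::-1]); divider(c,.5292,.0099)
f=c["frame"].astype(int).sum(2); print(list(enumerate(f[165,256:272].tolist(),256))); print(list(enumerate(f[165,370:390].tolist(),370)))
E
```

```text
time: 48.55
ee_pos: [0.5181, 0.1061, 0.111]
tcp_rot: [179.9, 0.1, 144.6]
wrist_force: [-0.3, -0.7, -0.2]
opening: 0.048
time: 49.55
ee_pos: [0.5597, 0.0074, 0.0606]
tcp_rot: [180.0, 0.1, 176.2]
wrist_force: [-0.3, 0.6, -1.7]
opening: 0.0484
[0.55972937 0.00737667 0.06061088] [1.79996336e+02 5.29947098e-02 1.76191250e+02]
held cookie mid [ 0.0014 -0.0002 -0.0142] span [0.0453 0.0464 0.004 ] z -0.0151
expect px 322 197 col [539, 430, 334, 291, 289, 368, 500, 571, 577, 581, 575, 578, 554, 531, 524, 526, 527, 533, 546, 561, 589]
193 [0.5269 0.0098]
197 [0.5293 0.0096]
201 [0.5317 0.0095]
[(256, 296), (257, 296), (258, 306), (259, 284), (260, 250), (261, 179), (262, 169), (263, 303), (264, 465), (265, 557), (266, 584), (267, 586), (268, 588), (269, 583), (270, 546), (271, 477)]
[(370, 312), (371, 276), (372, 249), (373, 287), (374, 402), (375, 511), (376, 539), (377, 543), (378, 529), (379, 532), (380, 504), (381, 395), (382, 254), (383, 217), (384, 295), (385, 369), (386, 393), (387, 392), (388, 391), (389, 400)]
```

View pics/w27.png

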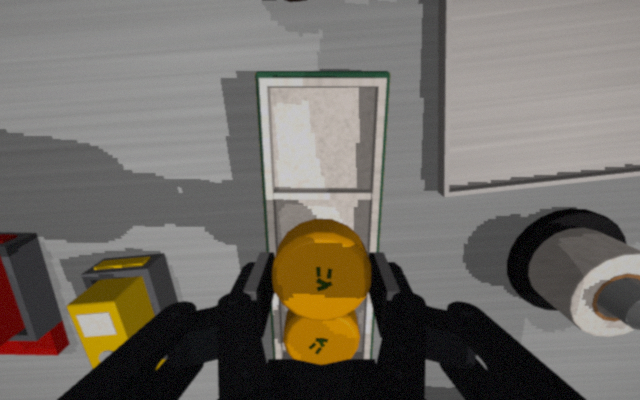

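```bash
python3 -m jog '{"turn":[[0,0,0],[0,0,0],[0,0,0],[0,0,0],[0,0,0],[0,0,0],[0,0,0],[0,0,0],[0,0,0],[0,0,0]],"delta_pos":[[0,0,-0.08],[0,0,-0.12],[0,0,-0.12],[0,0,-0.1],[0,0,-0.08],[0,0,-0.05],[0,0,0],[0,0,0],[0,0,0],[0,0,0]],"hand":[-1,-1,-1,-1,-1,-1,-1,-1,-1,-1]}'
```

```text
time: 50.6
ee_pos: [0.5593, 0.0072, 0.033]
tcp_rot: [180.0, 0.0, 176.2]
wrist_force: [-3.8, 0.1, 6.2]
opening: 0.0481
```

```bash
python3 -m jog '{"turn":[[0,0,0],[0,0,0],[0,0,0],[0,0,0],[0,0,0],[0,0,0],[0,0,-0.6],[0,0,-0.9],[0,0,-0.9],[0,0,-0.9]],"delta_pos":[[0,0,0],[0,0,0],[0,0,0.2],[0,0,0.5],[0,0,0.7],[0,0,0.6],[-0.1,0.4,0],[-0.2,0.6,0],[-0.2,0.6,0],[-0.2,0.6,0]],"hand":[0.5,0.5,0.5,0.5,0.7,0.7,0.7,0.7,0.7,0.7]}'
python3 -m jog '{"turn":[[0,0,-0.95],[0,0,-0.95],[0,0,-0.95],[0,0,-0.95],[0,0,-0.95],[0,0,-0.95],[0,0,-0.95],[0,0,-0.83],[0,0,0],[0,0,0]],"delta_pos":[[-0.3,0.75,0],[-0.3,0.75,0],[-0.3,0.75,0],[-0.3,0.75,0],[-0.3,0.75,0],[-0.12,0.7,-0.2],[0,0.5,-0.3],[0,0,-0.2],[0,0,0],[0,0,0]],"hand":[0.7,0.7,0.7,0.7,0.7,0.7,0.7,0.7,0.7,0.7]}'
python3 - <<'E'
from h import *
c=snap("wrist"); print(c["s"]["ee_pos"],c["s"]["tcp_rot"]);cookies(c); cv2.imwrite("pics/w28.png",c["frame"][:,:,::-1])
E
```

```text
time: 51.6
ee_pos: [0.5241, 0.1181, 0.1331]
tcp_rot: [180.0, 0.0, 149.4]
wrist_force: [0.4, 0.2, 0.5]
opening: 0.0725
time: 52.6
ee_pos: [0.4434, 0.3645, 0.0979]
tcp_rot: [180.0, 0.0, 90.1]
wrist_force: [-0.2, 0.4, 0.5]
opening: 0.0729
[0.44344484 0.36453743 0.09789439] [1.79993355e+02 1.41409579e-03 9.01261604e+01]
cookie circ 0.4432 0.3678 r 0.0247 bbox 0.4431 0.368 rect [0.4431 0.368  0.0482 0.0479] z 0.0266
```

View pics/w28.png

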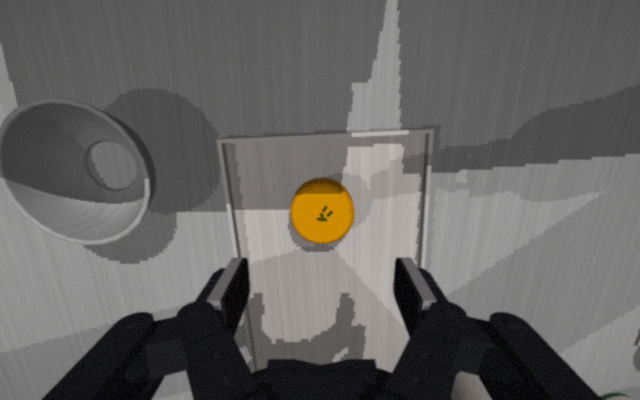

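```bash
python3 -m jog '{"turn":[[0,0,0],[0,0,0],[0,0,0],[0,0,0],[0,0,0],[0,0,0],[0,0,0],[0,0,0],[0,0,0],[0,0,0]],"delta_pos":[[0,0.05,-0.5],[0,0,-0.6],[0,0,-0.5],[0,0,-0.15],[0,0,0],[0,0,0],[0,0,0],[0,0,0],[0,0,0],[0,0,0]],"hand":[0.7,0.7,0.7,0.7,0.7,-1,-1,-1,-1,-1]}' 40
python3 - <<'E'
from h import *
c=snap("wrist"); heldc(c); print(c["s"]["ee_pos"])
E
```

```text
time: 53.65
ee_pos: [0.4444, 0.3679, 0.0121]
tcp_rot: [179.8, -0.1, 89.9]
wrist_force: [-0.7, -0.7, 6.7]
opening: 0.0482
held cookie mid [-0.0003 -0.0012 -0.014 ] span [0.0449 0.0472 0.004 ] z -0.0149
[0.44444793 0.36785338 0.0121233 ]
```

```bash
python3 -m jog '{"turn":[[0,0,0],[0,0,0],[0,0,0.5],[0,0,0.9],[0,0,0.9],[0,0,0.9],[0,0,0.9],[0,0,0.9],[0,0,0.9],[0,0,0.9]],"delta_pos":[[0,0,0.5],[0,0,0.7],[0,0,0.7],[0.1,-0.5,0.1],[0.1,-0.7,0],[0.1,-0.7,0],[0.1,-0.7,0],[0.1,-0.7,0],[0.1,-0.7,0],[0.1,-0.7,0]],"hand":[-1,-1,-1,-1,-1,-1,-1,-1,-1,-1]}'
python3 -m jog '{"turn":[[0,0,0.9],[0,0,0.9],[0,0,0.9],[0,0,0.9],[0,0,0.38],[0,0,0],[0,0,0],[0,0,0],[0,0,0],[0,0,0]],"delta_pos":[[0.12,-0.7,0],[0.12,-0.7,0],[0.12,-0.7,0],[0,-0.32,0],[0,0,-0.2],[0,0,-0.4],[0,0,-0.3],[0,0,-0.1],[0,0,0],[0,0,0]],"hand":[-1,-1,-1,-1,-1,-1,-1,-1,-1,-1]}'
python3 - <<'E'
from h import *
c=snap("wrist"); s=c["s"]; print(s["ee_pos"],s["tcp_rot"]); heldc(c); cv2.imwrite("pics/w29.png",c["frame"][:,:,::-1])
f=c["frame"].astype(int).sum(2); print(list(enumerate(f[185:215,322].tolist(),185)));
for v in(194,198,202): print(v,onz(c,322,v,.034)[:2].round(4))
E
```

```text
time: 54.7
ee_pos: [0.4788, 0.1309, 0.1111]
tcp_rot: [179.9, 0.1, 144.7]
wrist_force: [1.3, 0.3, -1.2]
opening: 0.0485
time: 55.7
ee_pos: [0.4967, 0.0114, 0.0606]
tcp_rot: [180.0, 0.0, 176.2]
wrist_force: [0.0, 0.1, -0.9]
opening: 0.0482
[0.49673483 0.01136675 0.06055978] [1.79996409e+02 4.85986059e-02 1.76191100e+02]
held cookie mid [ 0.0007 -0.0002 -0.014 ] span [0.0454 0.0462 0.004 ] z -0.015
[(185, 150), (186, 130), (187, 117), (188, 132), (189, 191), (190, 217), (191, 226), (192, 222), (193, 221), (194, 258), (195, 367), (196, 497), (197, 543), (198, 559), (199, 575), (200, 565), (201, 563), (202, 560), (203, 545), (204, 553), (205, 564), (206, 548), (207, 559), (208, 571), (209, 586), (210, 603), (211, 609), (212, 605), (213, 611), (214, 602)]
194 [0.4645 0.0138]
198 [0.4669 0.0136]
202 [0.4693 0.0134]
```

View pics/w29.png

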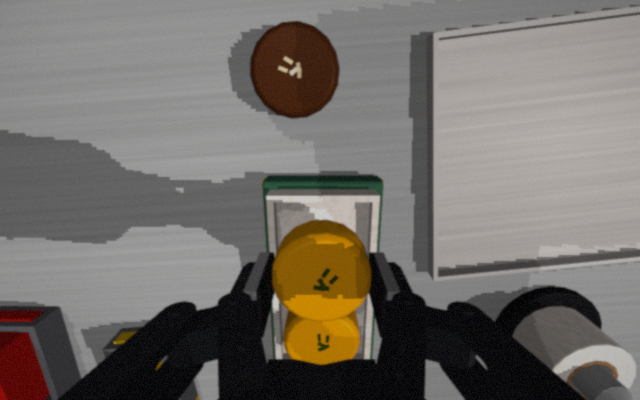

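```bash
python3 -m jog '{"turn":[[0,0,0],[0,0,0],[0,0,0],[0,0,0],[0,0,0],[0,0,0],[0,0,0],[0,0,0],[0,0,0],[0,0,0]],"delta_pos":[[0.02,0.01,-0.08],[0,0,-0.12],[0,0,-0.12],[0,0,-0.1],[0,0,-0.08],[0,0,-0.05],[0,0,0],[0,0,0],[0,0,0],[0,0,0]],"hand":[-1,-1,-1,-1,-1,-1,-1,-1,-1,-1]}'
```

```text
time: 56.75
ee_pos: [0.4972, 0.0117, 0.0331]
tcp_rot: [180.0, 0.0, 176.2]
wrist_force: [-5.3, -0.7, 8.9]
opening: 0.0483
```

```bash
python3 -m jog '{"turn":[[0,0,0],[0,0,0],[0,0,0],[0,0,0],[0,0,0],[0,0,0],[0,0,0],[0,0,0],[0,0,0],[0,0,0]],"delta_pos":[[0,0,0],[0,0,0],[0,0,0.2],[0,0,0.5],[0,0,0.8],[0,0,0.9],[0,0,0.9],[0,0,0.7],[-0.5,0,0.3],[-0.5,0,0]],"hand":[0.5,0.5,0.5,0.5,0.7,0.7,0.7,0.7,0.7,0.7]}'
python3 -m jog '{"turn":[[0,0,0],[0,0,0],[0,0,0],[0,0,0],[0,0,0],[0,0,0],[0,0,0],[0,0,0],[0,0,0],[0,0,0]],"delta_pos":[[-0.5,0.5,0],[-0.5,0.5,0],[-0.5,0.5,0],[-0.3,0.5,0],[0,0.5,0],[0,0.5,0],[0,0.3,0],[0,0,0],[0,0,0],[0,0,0]],"hand":[0.7,0.7,0.7,0.7,0.7,0.7,0.7,0.7,0.7,0.7]}'
python3 - <<'E'
from h import *
c=snap("top"); P=cloud(c); cv2.imwrite("pics/t30.png",c["frame"][100:300,100:500,::-1].repeat(2,0).repeat(2,1))
print("box",find(c,(.59,.004),.16,.030,.038,.034,P)); cookies(c,P,.048)
for k in S: print(k,find(c,S[k],.05,.040,.06,.049,P))
print("roll",find(c,(.599,.181),.05,.043,.056,.05,P)); print("spin",find(c,(.598,.18),.03,.06,.08,.071,P,10))
print("dark",find(c,(.4,0),.04,.015,.035,.024,P)); print("jar",find(c,(.755,.135),.04,.05,.07,.06,P))
c0=dict(np.load("top0.npz")); P=cloud(c0); print("dark0",find(c0,(.4,0),.04,.015,.035,.024,P)); print("jar0",find(c0,(.755,.135),.04,.05,.07,.06,P))
c=snap("side"); cv2.imwrite("pics/s30.png",c["frame"][:,:,::-1])
E
```

```text
time: 57.75
ee_pos: [0.4477, 0.0117, 0.2503]
tcp_rot: [180.0, 0.2, 176.2]
wrist_force: [-0.1, 1.2, 0.5]
opening: 0.0728
time: 58.75
ee_pos: [0.3574, 0.1761, 0.2476]
tcp_rot: [180.0, 0.0, 176.1]
wrist_force: [0.2, 0.1, -0.8]
opening: 0.0722
box (array([0.5904, 0.0038, 0.2519, 0.0661]), -3.8, array([0.5902, 0.0043]), np.float64(0.0336), 571)
cookie circ 0.6836 -0.003 r 0.0248 bbox 0.684 -0.0024 rect [ 0.6841 -0.0024  0.0474  0.047 ] z 0.0479
cookie circ 0.6591 0.583 r 0.031 bbox 0.6591 0.589 rect [0.6584 0.5896 0.0616 0.0177] z 0.0497
cookie circ 0.6344 -0.1333 r 0.0154 bbox 0.6333 -0.1333 rect [ 0.6332 -0.1333  0.0282  0.0142] z 0.0487
cookie circ 0.5976 0.5818 r 0.0319 bbox 0.5976 0.5855 rect [0.5975 0.5855 0.0629 0.0171] z 0.0495
cookie circ 0.6116 -0.134 r 0.0315 bbox 0.6108 -0.1342 rect [ 0.6108 -0.1339  0.059   0.0304] z 0.049
cookie circ 0.62 0.0004 r 0.0248 bbox 0.6198 0.0012 rect [0.6199 0.0012 0.0474 0.0472] z 0.0478
cookie circ 0.5585 0.0047 r 0.0246 bbox 0.5585 0.0048 rect [0.5585 0.0048 0.0467 0.0465] z 0.0478
cookie circ 0.4973 0.0092 r 0.0245 bbox 0.4976 0.0083 rect [0.4
[... 466 characters left out ...]
 -0.3347,  0.0595,  0.032 ]), 6.1, array([ 0.5711, -0.3349]), np.float64(0.049), 354)
roll (array([0.5966, 0.179 , 0.0571, 0.0545]), 88.6, array([0.5965, 0.1779]), np.float64(0.05), 364)
spin (array([0.5971, 0.1787, 0.021 , 0.0186]), -0.5, array([0.5969, 0.1788]), np.float64(0.0674), 72)
dark (array([0.3974, 0.0008, 0.0472, 0.0453]), -1.0, array([0.3969, 0.0007]), np.float64(0.0241), 342)
jar (array([0.7462, 0.1364, 0.0442, 0.0401]), 43.8, array([0.7465, 0.1369]), np.float64(0.0601), 271)
dark0 (array([0.3974, 0.0008, 0.0472, 0.0453]), -1.0, array([0.397 , 0.0007]), np.float64(0.0242), 342)
jar0 (array([0.7462, 0.1363, 0.0442, 0.0401]), 43.8, array([0.7465, 0.1369]), np.float64(0.0596), 270)
```

View pics/t30.png

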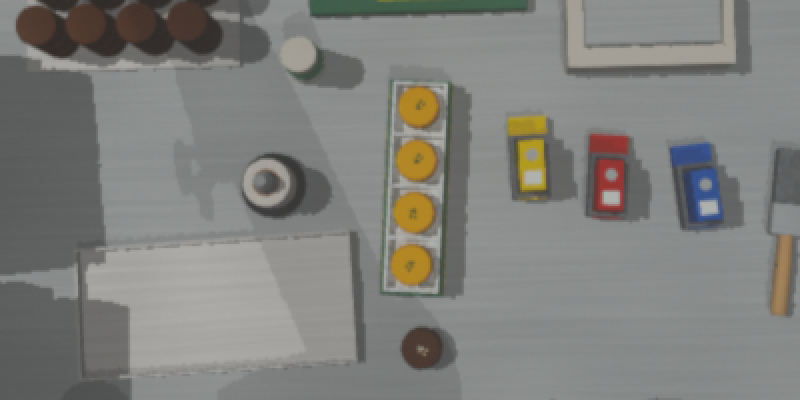

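View pics/s30.png

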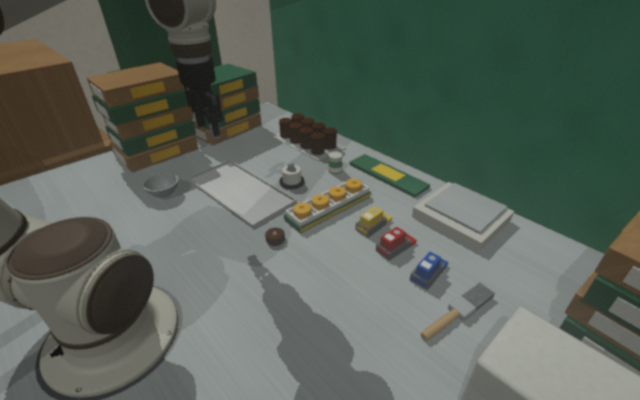

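```bash
python3 -c "
from workcell import ticket; print(ticket.job_done())"
```

```text
the job is handed in; nothing more can be done
None
```

I handed the job in at about 59 s of the 200 s allowed. The hand-in gives no verdict, so the results below come from my own last camera check.

- **Test blocks:** I placed red, yellow and blue in their slots before any cookie went into the box. All three are fully down, with tops at 49 mm as they should be. Yellow and blue are within about 2 mm of their slot centres. Red read about 3.5 mm off centre in the top camera and turned about 3° from the slot's own angle. An earlier wrist view had it about 1.5 mm off. The limit is 7 mm.
- **Label roll:** It is on the spindle with its top at 50 mm, so it is right down on the base. Roll and spindle agree to within about 1 mm.
- **Cookies:** All four golden cookies lie flat, topping up, one to a pocket. Their tops are at 48 mm and they are within about 2 mm of the pocket centres.
- **Bystanders:** The dark cookie and the jar measured the same as at the start. I checked the brush only by eye, and it looked untouched.
- **Camera disagreement:** The top and wrist cameras differed from each other by 2–4 mm. I used values between them and checked against contact forces and edges when placing.
- **Knocked item:** I saw no sign of a block or the roll being knocked aside. The only unexplained reading is red's small shift inside its slot.

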